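# Shoot three stop-motion frames on an indexing stage

## Task

Film three frames of a stop-motion set. Stand every scenery piece that is on the table in the row of the sliding stage that has exactly as many slots as the piece has teeth, all teeth fully down, and press the shutter button all the way for the first frame; then twice: pull up the plunger knob, move the stage on to the very next hole, let the plunger snap fully in, and press the shutter again, with the whole set still standing in place. Finally take the stage back to the first hole, snapped in, ready for the next take. Never press the shutter while the plunger is up, and leave the other things on the table where they are.

Things in the scene. Friction and masses are not known exactly. Their poses are not given: they have to be found in the camera images.
- street: Plywood scenery piece, row of houses: SIX crosswise teeth under a foot plate (138 mm along y, 56 mm along x, 14 to 22 mm up); on its mid-line an upright panel 10 mm thick, 134 mm long, straight up to 78 mm, gables to 98 mm. About 150 g. Origin: middle, at tooth-tip height; z up. Grip across the panel at mid-length, 56 mm above the origin. Either way round will do. May be absent (None).
- trees: Like street, but a hedge with three round trees and FIVE teeth: plate 114 mm long, 85 mm high; the middle tree is a disc 46 mm across, 10 mm thick, centred 62 mm above the origin. Teeth of all pieces: 6 mm thick along y, 48 mm wide along x, 14 mm long with rounded tips, 24 mm apart; a piece stands on them. Same grip, origin and axes. May be absent.
- fence: Like street, but a picket fence with FOUR teeth: plate 90 mm long, 79 mm high; panel 10 mm thick, 86 mm long, solid up to 68 mm. Same teeth, grip, origin and axes. May be absent.
- row6 (a point): Centre of the row of SIX slots in the stage (grey slotted plate 210 x 170 mm on a slide) at its top, 48 mm above the table; the row nearest the robot. All slots: 10 mm wide along y, 54 mm long along x, 16 mm deep, 24 mm apart. Axes: y along the rail towards the knob, z up. A piece is home when its foot plate lies on the top: origin 14 mm below this point.
- row5 (a point): Centre of the row of FIVE slots, the middle row, 68 mm beyond row6 along stage x.
- row4 (a point): Centre of the row of FOUR slots, the row farthest from the robot, 68 mm beyond row5 along stage x.
- stage (a joint): Travel of the stage along its rail (m): 0 with the pin in the first hole, growing towards the knob's end of the rail (stage +y); holes at 0, 0.05, 0.10 and a spare at 0.15. Slides with 1 to 3 N, stays where it is left; locked (1.5 mm play) while the plunger's pin is down in a hole.
- plunger (a joint): Lift of the plunger (m): 0 = pin fully down in a hole, 0.016 = top of its travel. The pin clears the bar above 0.010. Its spring presses it down with 4 N at 0 and 8 N at the top; let go between holes it rides on the bar at 0.010 until the next hole comes under it.
- knob_grip (a point): Middle of the plunger's black round knob, 26 mm in diameter, which reaches from 18 mm below this point to 15 mm above. It stands on a tab at the +y end of the stage, its middle 86 mm above the table when down; pull straight up. Moves with stage and plunger.
- hole0 (a point): First hole in the fixed steel index bar (8 mm pin, 11 mm holes, bar top 30 mm above the table). The pin starts in it. Site y: along the rail.
- hole1 (a point): Second hole, 50 mm on along the rail.
- hole2 (a point): Third hole, 100 mm from the first.
- shutter (a joint): Depth to which the shutter button is pressed (m): 0 = up, 0.008 = fully down, which takes 5 N; a frame is taken beyond 0.005. Springs back.
- shutter_top (a point): Middle of the top of the white shutter button, 36 mm in diameter, in a grey round housing on the table; 24 mm above the table when up; press straight down. Moves with the button.
- clay_tub: Bystander: tub with yellow lid, 60 mm wide, 65 mm high; origin under its centre.
- tape_roll: Bystander: tape roll lying flat, 90 mm wide, 24 mm high; origin under its centre.
- eraser: Bystander: dark block eraser, 30 x 55 x 20 mm; origin under its centre.
- toy_cart: Bystander: small toy lorry, 52 x 75 mm, 52 mm high; origin under its centre.
- glue: Bystander: glue bottle, 36 mm wide, 110 mm high; origin under its centre.

How it is judged:
On the way, in this order (a step that is already met when the one before it is completed fails the run):
1. every piece stands fully down in its row, the stage still locked in the first hole (horizontal distance between street and row6 below 0.006 m and z of street in the frame of row6 below -0.011 m and angle between each of street, trees, fence's own z axis and vertical below 0.08 rad and angle between the y axis of street and the y axis of row6, either way round below 0.1 rad and horizontal distance between trees and row5 below 0.006 m and z of trees in the frame of row5 below -0.011 m and angle between the y axis of trees and the y axis of row5, either way round below 0.1 rad and horizontal distance between fence and row4 below 0.006 m and z of fence in the frame of row4 below -0.011 m and angle between the y axis of fence and the y axis of row4, either way round below 0.1 rad and value of joint stage between -0.004 and 0.004 m and value of joint plunger below 0.002 m), for 0.2 s.
2. shutter pressed: first frame (all of step 1 and value of joint shutter above 0.005 m), for 0.05 s.
3. stage snapped into the second hole (value of joint stage between 0.046 and 0.054 m and value of joint each of plunger, shutter below 0.002 m), for 0.2 s.
4. shutter pressed with the set in place: second frame (horizontal distance between street and row6 below 0.006 m and z of street in the frame of row6 below -0.011 m and angle between each of street, trees, fence's own z axis and vertical below 0.08 rad and angle between the y axis of street and the y axis of row6, either way round below 0.1 rad and horizontal distance between trees and row5 below 0.006 m and z of trees in the frame of row5 below -0.011 m and angle between the y axis of trees and the y axis of row5, either way round below 0.1 rad and horizontal distance between fence and row4 below 0.006 m and z of fence in the frame of row4 below -0.011 m and angle between the y axis of fence and the y axis of row4, either way round below 0.1 rad and value of joint stage between 0.046 and 0.054 m and value of joint plunger below 0.002 m and value of joint shutter above 0.005 m), for 0.05 s.
5. stage snapped into the third hole (value of joint stage between 0.096 and 0.104 m and value of joint each of plunger, shutter below 0.002 m), for 0.2 s.
6. shutter pressed with the set in place: third frame (horizontal distance between street and row6 below 0.006 m and z of street in the frame of row6 below -0.011 m and angle between each of street, trees, fence's own z axis and vertical below 0.08 rad and angle between the y axis of street and the y axis of row6, either way round below 0.1 rad and horizontal distance between trees and row5 below 0.006 m and z of trees in the frame of row5 below -0.011 m and angle between the y axis of trees and the y axis of row5, either way round below 0.1 rad and horizontal distance between fence and row4 below 0.006 m and z of fence in the frame of row4 below -0.011 m and angle between the y axis of fence and the y axis of row4, either way round below 0.1 rad and value of joint stage between 0.096 and 0.104 m and value of joint plunger below 0.002 m and value of joint shutter above 0.005 m), for 0.05 s.
7. stage back and snapped into the first hole (value of joint stage between -0.004 and 0.004 m and value of joint each of plunger, shutter below 0.002 m), for 0.2 s.
At the end, for the whole second after the job is handed in: Every piece present stands in its own row (within 6 mm, foot plate within 3 mm of the stage's top, upright within 0.08 rad), the stage is locked in the first hole again (within 4 mm, plunger down within 2 mm), the button is up and all is at rest (all of step 7 and horizontal distance between street and row6 below 0.006 m and z of street in the frame of row6 below -0.011 m and angle between each of street, trees, fence's own z axis and vertical below 0.08 rad and angle between the y axis of street and the y axis of row6, either way round below 0.1 rad and horizontal distance between trees and row5 below 0.006 m and z of trees in the frame of row5 below -0.011 m and angle between the y axis of trees and the y axis of row5, either way round below 0.1 rad and horizontal distance between fence and row4 below 0.006 m and z of fence in the frame of row4 below -0.011 m and angle between the y axis of fence and the y axis of row4, either way round below 0.1 rad and linear speed of each of street, trees, fence below 0.02 m/s); the robot touches nothing.
It fails at once if the shutter is pressed while the plunger is up (value of joint each of shutter, plunger above 0.005 m).
It fails at once if one of the other things on the table is pushed away (over 40 mm) or knocked over (distance of any of clay_tub, tape_roll, eraser, toy_cart, glue from where it was at the start of the episode above 0.04 m or angle between any of clay_tub, tape_roll, eraser, toy_cart, glue's own z axis and vertical above 0.6 rad).
Of street, trees, fence only 2 to 3 are there at a start; the rules pass over those that are not, and their reading is None.
At some moment in a run one of street, trees, fence may be knocked a few centimetres aside while the robot is not near it.
Once in a run the grip may slacken for a moment while it holds something.
It also fails if it takes over 210 s, if anything falls off the work surface, if the arm or the gripper's body presses on something with over 40 N, if the wrist force passes 120 N, or if a joint passes its speed limit or range.

## Robot

A 6-joint arm with a two-finger parallel gripper is mounted at the origin on the work surface. World frame = base frame: x ahead of the robot, y to its left, z up, the work surface at z = 0. Lengths are in m, angles in rad, forces in N, time in s.
With the tool pointing down it reaches from about 0.35 to 0.975 m from the base axis. Payload 4.9 kg.
Tool frame: the origin (TCP) lies at the very end of the fingers, on their centre line; the grasp point (between the pads) lies 19 mm behind it; z points along the fingers, y is the direction in which the jaws open and shut (so a half turn about z gives the same grasp; the last joint's range is limited). The gripper opens to 85 mm and grips with 20 to 120 N. Pads are 22 mm wide; open, the fingers measure 114 mm over their backs; the gripper's body (76 mm by 85 mm) begins 54 mm behind the grasp point. The pads swing forward as they close: fully open they stand 13 mm farther back than shut.
Start: joints at [1.169, 0.053, 1.613, -0, 1.476, -0.119], TCP at [0.174, 0.6, 0.231] pointing down, gripper open.
Joint ranges: [-3.01, 3.01], [-1.01, 2.22], [0.06, 2.58], [-1.02, 4.17], [0.09, 2.62], [-3.14, 3.14]. Speed limits (rad/s): [2.57, 2.57, 3.14, 3.14, 3.14, 3.14].

## Interface

Orientations are given as a unit quaternion [w, x, y, z].
In Python, from plant import state, eyes, job_done gives the robot as it stands.
- The arm moves only by the tool apply_moves, never from a script. Its argument "commands" is a list of rows, each an object with "linear": the shift along the tool's x, y, z in m, a list of three; "delta_rot": the turn, a rotation vector about the tool's x, y, z in degrees, a list of three; "fingers": the closure in counts, from 0 (fully open) to 255 (shut). In form: [{"linear": [x, y, z], "delta_rot": [wx, wy, wz], "fingers": fingers}, ...]. A call has exactly 8 rows; each row is the pose to reach, as a shift and turn from the pose commanded when the call began, along the tool's axes at that moment; what a row does not reach only later rows make up. A row lasts 1/10 s, in which the tool goes at most 50 mm and 8.59 degrees, less where a joint would pass 70% of its speed; a pose out of reach is approached as far as the arm can. A call with a gripper value outside its range is refused whole. The fingers move at their own pace and stop on an object; the grip force is fixed at half the most. Time passes only in rows, so rows that repeat a pose let the fingers close, or fill a call up. It gives the time, the measured TCP pose, the force and the opening at its end, in the units of the state.
- state(): the state, without advancing time (a new reading comes with each control period).
- eyes.grab_frame(name): name is "side" or "top"; returns the picture (400x640x3 uint8, red, green, blue); there is no depth.
- eyes.camera_params(name): a dict with "fx", "fy", "cx", "cy" (pixels), "k1" (the pictures are not rectified: a ray, as slopes to the right and down, at radius r is drawn at 1 + k1 r^2 times it, then the intrinsics apply), "position" and "rotation" of the camera in the world. Camera axes: x right, y down, z forward; pixel columns grow to the right and rows downward; lengths in m; the calibration is good to about 2 mm. A picture is of the moment at which its call begins. camera_params takes no time and is no camera call.
- job_done(): hands the job in, once; it reports no verdict.
The state is a dict: "time": time; "joint_pos": joint angles; "joint_vel": joint speeds; "joint_efforts": joint torques, N m; "tool_pos": TCP position; "tool_rot": TCP orientation; "contact_force": force on the tool from outside, world axes, zero at the start; "ft_torque": the same for the moment, N m; "gripper_width": opening from 0.0 (shut) to 1.0 (fully open).
Only numpy, scipy, OpenCV 4.12 (cv2) and the standard library are available. Lean on these libraries where they do the work, as an engineer would, in place of code of your own. Each camera call takes 0.05 s, during which the arm holds its last target.

## Working session

There is one attempt and no reset: what is moved stays moved. The work goes in short steps, Python scripts to look and compute and a tool call to move; the robot and the scene stay as the last step left them, time stands still between calls to the robot, and variables do not carry over. Pictures are saved under pics/ and viewed, and the job is handed in when it is done.

Besides the shell and the picture viewer there is one more tool, called after ">>>" as name([rows], argument=value, ...), one row to a line, values as JSON. apply_moves: Moves the arm, as the interface text tells. Its arguments: {"type":"object","properties":{"commands":{"type":"array","items":{"type":"object","properties":{"linear":{"type":"array","items":{"type":"number"}},"delta_rot":{"type":"array","items":{"type":"number"}},"fingers":{"type":"number"}}}}},"required":["commands"]}

```bash
ls; mkdir -p pics; python3 - <<'E'
from plant import state, eyes
import cv2
for n in ("side","top"):
    im=eyes.grab_frame(n); cv2.imwrite(f"pics/{n}0.png",im[:,:,::-1])
    print(eyes.camera_params(n))
print(state())
E
```

```text
pics
{'fx': 483.15612327479954, 'fy': 483.15612327479954, 'cx': 323.21211198441046, 'cy': 200.8098434397084, 'k1': -0.13089791351002653, 'position': array([ 0.38813763, -0.883926  ,  1.13169972]), 'rotation': array([-0.3489892 ,  0.93237925, -0.08637451,  0.03761539])}
{'fx': 506.01412407831793, 'fy': 506.01412407831793, 'cx': 318.5032867468827, 'cy': 200.39608582242795, 'k1': -0.09046427705892644, 'position': array([0.35207474, 0.02419984, 1.40241333]), 'rotation': array([-0.05857426,  0.71437964, -0.69503619,  0.05617358])}
{'time': 0.1, 'joint_pos': array([ 1.16900149e+00,  5.32879917e-02,  1.61417296e+00, -1.39810810e-05,
        1.47600553e+00, -1.18983518e-01]), 'joint_vel': array([ 7.69884095e-05, -2.63823258e-03, -4.24746516e-03,  2.99186086e-04,
       -9.25402124e-04,  6.24980573e-04]), 'joint_efforts': array([ 5.05415869e-05, -3.94904172e+01, -3.71361959e+01, -1.58161970e-04,
        3.95750991e-03, -2.21545866e-05]), 'tool_pos': array([0.17417828, 0.59964304, 0.23017801]), 'tool_rot': array([-2.34490023e-04,  1.40934161e-01,  9.90018527e-01, -9.07119248e-04]), 'contact_force': array([-0.57914155, -0.5179209 ,  0.16929402]), 'ft_torque': array([-0.02318922,  0.02069182, -0.00853298]), 'gripper_width': 1.000778816115815}
```

View pics/side0.png

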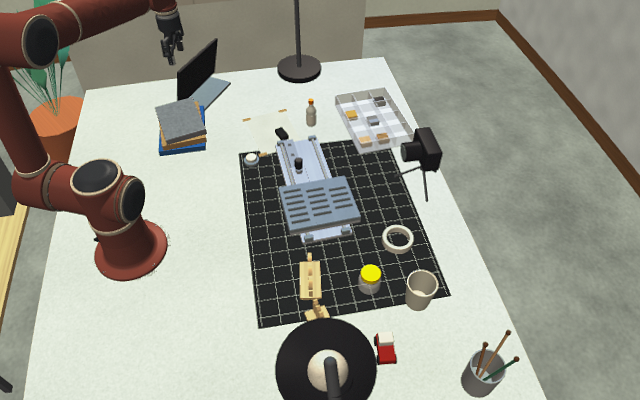

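View pics/top0.png

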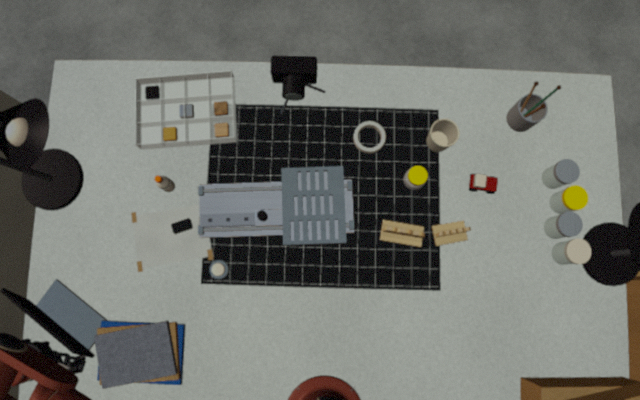

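```bash
cat > h.py <<'E'
import numpy as np, cv2
from scipy.spatial.transform import Rotation as R
from plant import state, eyes
P={n:eyes.camera_params(n) for n in("side","top")}
def K(p): return np.array([[p['fx'],0,p['cx']],[0,p['fy'],p['cy']],[0,0,1]])
def Rm(p):
    q=p['rotation']; return R.from_quat([q[1],q[2],q[3],q[0]]).as_matrix()
def ray(n,uv):
    p=P[n]; uv=np.atleast_2d(np.array(uv,float)).reshape(-1,1,2)
    d=cv2.undistortPoints(uv,K(p),np.array([p['k1'],0,0,0,0.])).reshape(-1,2)
    return np.c_[d,np.ones(len(d))]@Rm(p).T
def onz(n,uv,z):
    d=ray(n,uv); o=P[n]['position']; return o+d*((z-o[2])/d[:,2])[:,None]
def proj(n,X):
    p=P[n]; X=(np.atleast_2d(X)-p['position'])@Rm(p)
    r=cv2.projectPoints(X.reshape(-1,1,3),np.zeros(3),np.zeros(3),K(p),np.array([p['k1'],0,0,0,0.]))[0]
    return r.reshape(-1,2)
def tri(uvt,uvs):
    A=[];b=[]
    for n,uv in(("top",uvt),("side",uvs)):
        d=ray(n,uv)[0]; d/=np.linalg.norm(d); M=np.eye(3)-np.outer(d,d); A.append(M); b.append(M@P[n]['position'])
    x,res,_,_=np.linalg.lstsq(np.vstack(A),np.hstack(b),rcond=None); return x,np.sqrt(res)
def crop(n,box,s,name,im=None):
    if im is None: im=eyes.grab_frame(n)
    x0,y0,x1,y1=box
    c=cv2.resize(im[y0:y1,x0:x1],None,fx=s,fy=s,interpolation=cv2.INTER_CUBIC)
    cv2.imwrite(f"pics/{name}.png",c[:,:,::-1]); return im
E
python3 - <<'E'
import cv2
from h import *
t=cv2.imread("pics/top0.png")[:,:,::-1];s=cv2.imread("pics/side0.png")[:,:,::-1]
crop("top",(370,160,500,260),6,"t1",t);crop("top",(190,155,360,290),4.5,"t2",t)
crop("side",(235,230,405,340),4.5,"s1",s);crop("side",(230,100,370,250),4,"s2",s)
E
```

```text
(no output)
```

View pics/t1.png

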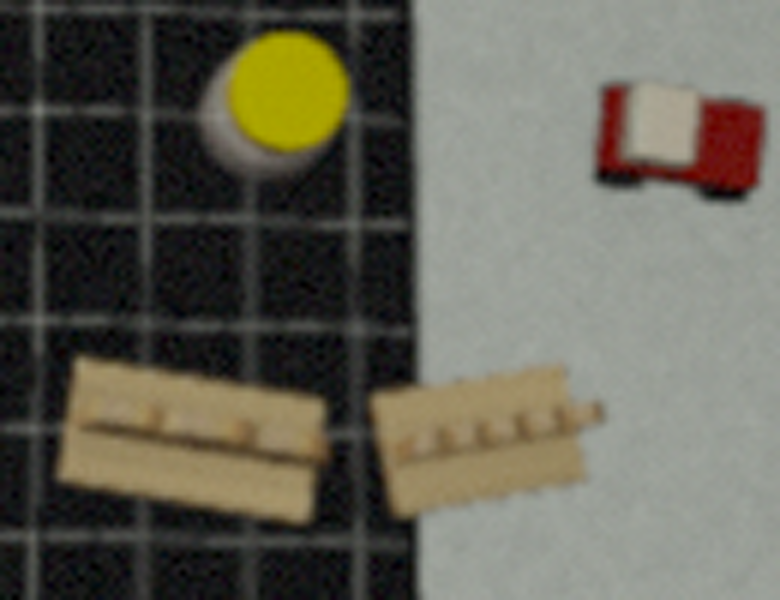

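View pics/t2.png

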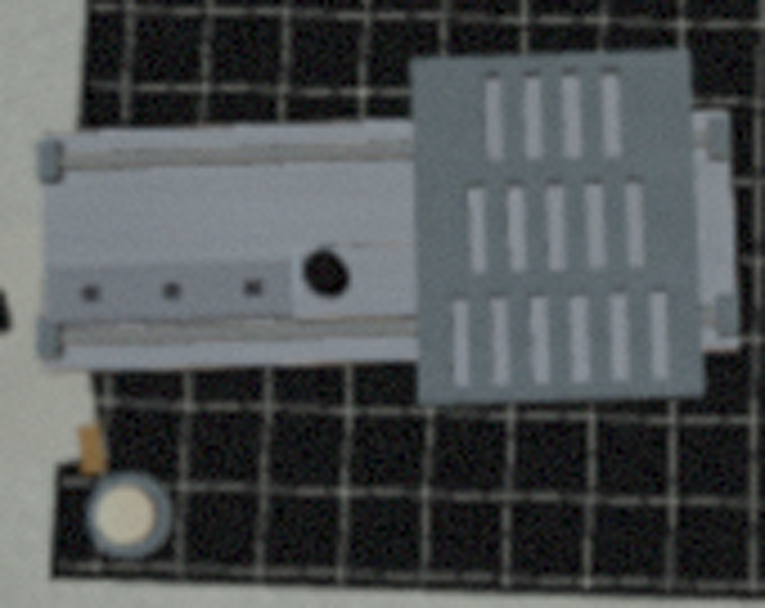

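View pics/s1.png

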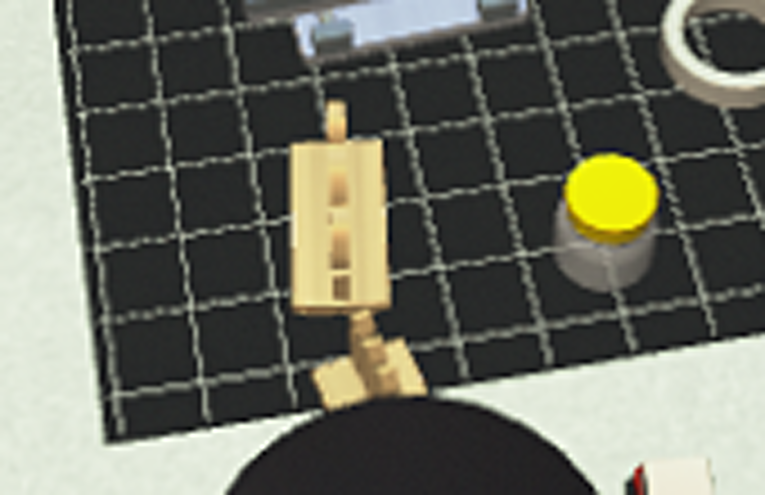

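View pics/s2.png

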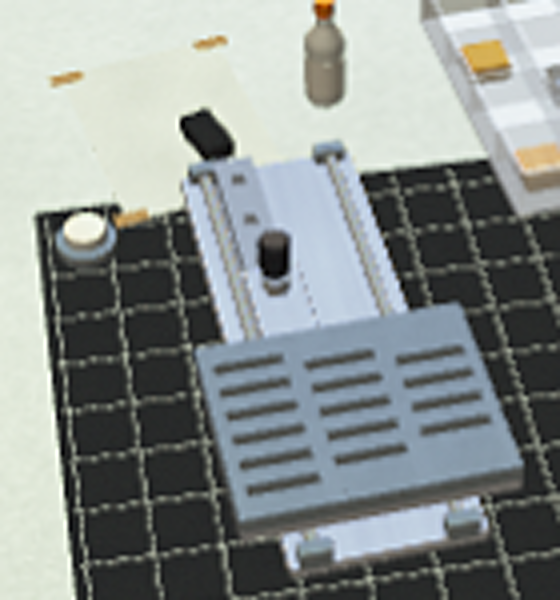

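```bash
cat > stage.py <<'E'
from h import *
def slots(im,box=(281,166,350,246),show=None):
    # bright slot blobs within the grey stage plate
    x0,y0,x1,y1=box
    c=cv2.cvtColor(im,cv2.COLOR_RGB2GRAY)[y0:y1,x0:x1]
    c=cv2.resize(c,None,fx=4,fy=4,interpolation=cv2.INTER_CUBIC)
    m=(cv2.adaptiveThreshold(c,255,cv2.ADAPTIVE_THRESH_MEAN_C,cv2.THRESH_BINARY,61,-10))
    n,l,st,ce=cv2.connectedComponentsWithStats(m)
    out=[]
    for i in range(1,n):
        x,y,w,h,a=st[i]
        if 150<a<1600 and h>1.8*w and h<100: out.append([(ce[i][0]+.5)/4-.5+x0,(ce[i][1]+.5)/4-.5+y0,w/4,h/4])
    return np.array(out),m
E
python3 - <<'E'
from stage import *
t=cv2.imread("pics/top0.png")[:,:,::-1].copy()
s,m=slots(t); print(len(s)); 
cv2.imwrite("pics/m.png",m)
s=s[np.lexsort((s[:,0],))]
X=onz("top",s[:,:2],0.040)
for a,b in zip(s,X): print(a.round(1),b.round(4))
tr=np.array([(75,358),(325,398),(308,524),(58,482)])/6.+[370,160]-.42
fe=np.array([(373,393),(563,366),(588,480),(397,516)])/6.+[370,160]-.42
for q in (tr,fe):
    X=onz("top",q,.022)[:,:2]; print(X.round(4), X.mean(0).round(4), np.linalg.norm(X-np.roll(X,-1,0),axis=1).round(4)); d=(X[0]+X[3]-X[1]-X[2]); print(np.degrees(np.arctan2(d[1],d[0])))
print("nadir",proj("top",[P['top']['position']-[0,0,1.38]]))
b=np.array([(125,516)])/4.5+[190,155]-.4; print("btn",onz("top",b,.024))
k=np.array([(326,274)])/4.5+[190,155]-.4; print("knob",onz("top",k,.101))
c=np.array([(411,58),(690,48),(704,396),(418,404)])/4.5+[190,155]-.4
X=onz("top",c,.048)[:,:2];print("plate",X.round(4),X.mean(0).round(4),np.linalg.norm(X-np.roll(X,-1,0),axis=1).round(4))
h=np.array([(90,292),(172,291),(253,288)])/4.5+[190,155]-.4;print("holes",onz("top",h,.03).round(4))
E
```

```text
9
[295.6 205.6   4.   18.8] [0.5591 0.094  0.04  ]
[299.2 180.9   4.   18. ] [0.6281 0.0863 0.04  ]
[304.4 205.5   4.2  18.8] [0.5602 0.0699 0.04  ]
[308.  180.7   4.   18. ] [0.6293 0.0624 0.04  ]
[313.1 205.2   4.2  18.5] [0.5616 0.0462 0.04  ]
[316.6 180.3   4.5  18.2] [0.631  0.0386 0.04  ]
[321.9 204.7   4.5  18.2] [0.5636 0.0224 0.04  ]
[325.5 180.1   4.8  18.2] [0.6322 0.0144 0.04  ]
[330.7 204.6   4.2  18.2] [ 0.5646 -0.0016  0.04  ]
[[ 0.5305 -0.1443]
 [ 0.515  -0.2595]
 [ 0.457  -0.2515]
 [ 0.4733 -0.137 ]] [ 0.494  -0.1981] [0.1163 0.0585 0.1156 0.0576]
82.12477199636712
[[ 0.5179 -0.2817]
 [ 0.5326 -0.3703]
 [ 0.4802 -0.3811]
 [ 0.4617 -0.2924]] [ 0.4981 -0.3314] [0.0898 0.0535 0.0906 0.0572]
100.64721673721884
nadir [[319.09866206 283.14698609]]
btn [[0.38099677 0.30126174 0.024     ]]
knob [[0.5215832 0.1770647 0.101    ]]
plate [[ 0.6626  0.1375]
 [ 0.6735 -0.0325]
 [ 0.4615 -0.045 ]
 [ 0.4521  0.125 ]] [0.5624 0.0463] [0.1703 0.2124 0.1703 0.211 ]
holes [[0.5157 0.3293 0.03  ]
 [0.5177 0.279  0.03  ]
 [0.521  0.2295 0.03  ]]
```

View pics/m.png

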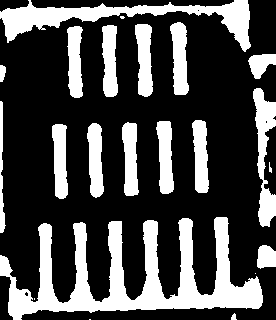

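```bash
cat > go.py <<'E'
import sys
from h import *
def Rt(q): return R.from_quat([q[1],q[2],q[3],q[0]])
def target(yaw):  # tool down, tool y axis at world angle yaw(deg)
    a=np.radians(yaw); y=np.array([np.cos(a),np.sin(a),0]); z=np.array([0,0,-1.]); x=np.cross(y,z)
    return R.from_matrix(np.c_[x,y,z])
def show():
    s=state(); r=Rt(s['tool_rot']); y=r.as_matrix()[:,1]
    print("t",s['time'],"pos",s['tool_pos'].round(4),"yaw",np.degrees(np.arctan2(y[1],y[0])).round(2),"F",s['contact_force'].round(1),"w",round(s['gripper_width'],3),"q6",s['joint_pos'][5].round(2))
def to(pos,yaw):
    s=state(); r=Rt(s['tool_rot']); show()
    lin=r.inv().apply(np.array(pos)-s['tool_pos']); rv=np.degrees((r.inv()*target(yaw)).as_rotvec())
    print("lin",lin.round(4),"rot",rv.round(2))
if __name__=="__main__":
    a=list(map(float,sys.argv[1:])); to(a[:3],a[3]) if len(a)==4 else show()
E
python3 go.py 0.494 -0.198 0.16 -7.9
```

```text
t 0.1 pos [0.1742 0.5996 0.2302] yaw 73.8 F [-0.6 -0.5  0.2] w 1.001 q6 -0.12
lin [-0.5297 -0.6766  0.0713] rot [-1.00e-01  7.00e-02  8.17e+01]
```

>>> apply_moves([
  {"linear": [-0.025, -0.032, 0], "delta_rot": [0, 0, 4], "fingers": 0},
  {"linear": [-0.055, -0.07, 0], "delta_rot": [0, 0, 9], "fingers": 0},
  {"linear": [-0.085, -0.108, 0], "delta_rot": [0, 0, 14], "fingers": 0},
  {"linear": [-0.115, -0.146, 0], "delta_rot": [0, 0, 18], "fingers": 0},
  {"linear": [-0.145, -0.184, 0], "delta_rot": [0, 0, 22], "fingers": 0},
  {"linear": [-0.175, -0.222, 0], "delta_rot": [0, 0, 27], "fingers": 0},
  {"linear": [-0.205, -0.26, 0], "delta_rot": [0, 0, 32], "fingers": 0},
  {"linear": [-0.235, -0.3, 0], "delta_rot": [0, 0, 36], "fingers": 0},
])

```text
time: 0.9
tool_pos: [0.3163, 0.2448, 0.2309]
tool_rot: [0.0, 0.441, 0.898, -0.0]
contact_force: [1.3, 1.1, 0.7]
gripper_width: 0.998
```

```bash
python3 go.py 0.494 -0.198 0.16 -7.9
```

```text
t 0.9 pos [0.3163 0.2448 0.2309] yaw 37.67 F [1.3 1.1 0.7] w 0.998 q6 -0.19
lin [-0.459 -0.13   0.071] rot [0.000e+00 1.000e-02 4.557e+01]
```

>>> apply_moves([
  {"linear": [-0.04, -0.011, 0], "delta_rot": [0, 0, 5], "fingers": 0},
  {"linear": [-0.085, -0.024, 0], "delta_rot": [0, 0, 10], "fingers": 0},
  {"linear": [-0.13, -0.037, 0.005], "delta_rot": [0, 0, 15], "fingers": 0},
  {"linear": [-0.175, -0.05, 0.01], "delta_rot": [0, 0, 20], "fingers": 0},
  {"linear": [-0.22, -0.062, 0.015], "delta_rot": [0, 0, 25], "fingers": 0},
  {"linear": [-0.265, -0.075, 0.02], "delta_rot": [0, 0, 31], "fingers": 0},
  {"linear": [-0.31, -0.088, 0.025], "delta_rot": [0, 0, 37], "fingers": 0},
  {"linear": [-0.355, -0.1, 0.03], "delta_rot": [0, 0, 42], "fingers": 0},
])

```text
time: 1.7
tool_pos: [0.4549, -0.0973, 0.2007]
tool_rot: [-0.0, 0.734, 0.679, 0.0]
contact_force: [1.7, 1.1, -0.1]
gripper_width: 0.999
```

```bash
python3 go.py 0.494 -0.198 0.16 -7.9
```

```text
t 1.7 pos [ 0.4549 -0.0973  0.2007] yaw -4.47 F [ 1.7  1.1 -0.1] w 0.999 q6 -0.29
lin [-0.0973  0.0468  0.0407] rot [-0.01 -0.01  3.43]
```

>>> apply_moves([
  {"linear": [-0.03, 0.014, 0.01], "delta_rot": [0, 0, 1.5], "fingers": 0},
  {"linear": [-0.06, 0.029, 0.025], "delta_rot": [0, 0, 3.4], "fingers": 0},
  {"linear": [-0.085, 0.041, 0.035], "delta_rot": [0, 0, 3.4], "fingers": 0},
  {"linear": [-0.0973, 0.0468, 0.041], "delta_rot": [0, 0, 3.4], "fingers": 0},
  {"linear": [-0.0973, 0.0468, 0.041], "delta_rot": [0, 0, 3.4], "fingers": 0},
  {"linear": [-0.0973, 0.0468, 0.041], "delta_rot": [0, 0, 3.4], "fingers": 0},
  {"linear": [-0.0973, 0.0468, 0.041], "delta_rot": [0, 0, 3.4], "fingers": 0},
  {"linear": [-0.0973, 0.0468, 0.041], "delta_rot": [0, 0, 3.4], "fingers": 0},
])

```text
time: 2.5
tool_pos: [0.4946, -0.1949, 0.1611]
tool_rot: [0.001, 0.752, 0.659, 0.0]
contact_force: [0.6, 0.5, 0.0]
gripper_width: 0.995
```

```bash
python3 go.py 0.494 -0.198 0.037 -7.9; python3 - <<'E'
from h import *
crop("top",(370,160,500,260),6,"t3");crop("side",(235,200,405,340),4,"s3")
E
```

```text
t 2.5 pos [ 0.4946 -0.1949  0.1611] yaw -7.53 F [0.6 0.5 0. ] w 0.995 q6 -0.38
lin [-0.0031 -0.0004  0.1241] rot [0.07 0.02 0.37]
```

View pics/t3.png

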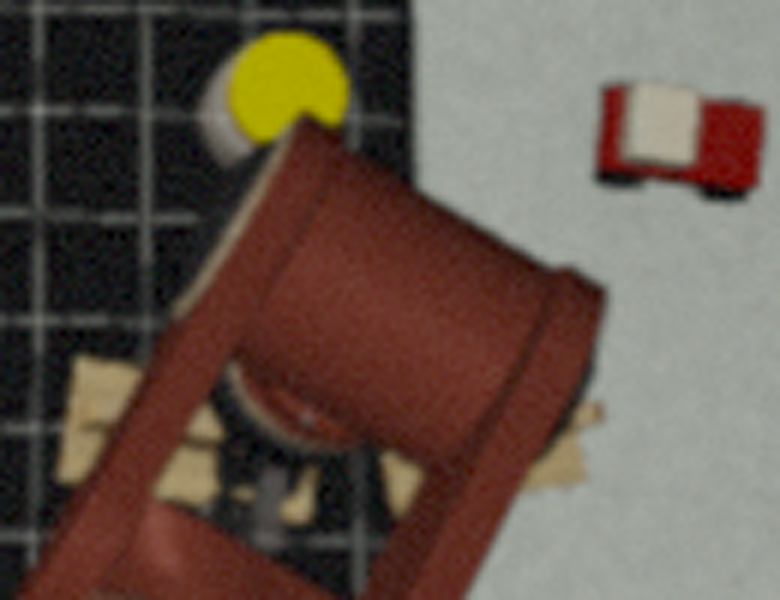

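View pics/s3.png

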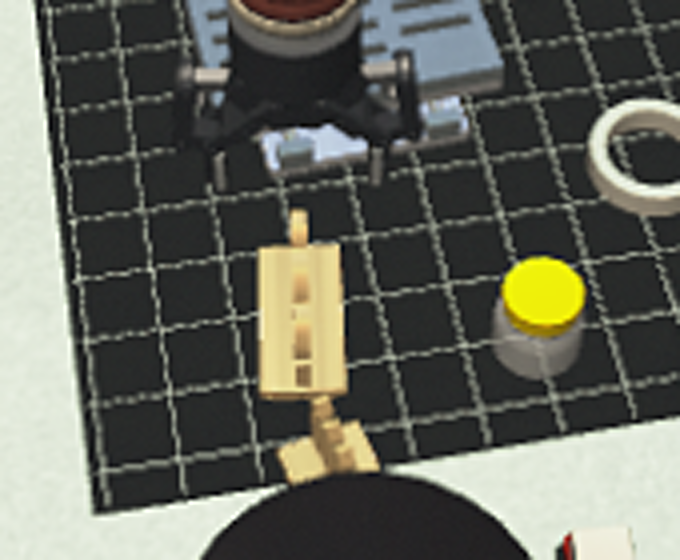

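```bash
python3 - <<'E'
from h import *
q=np.array([(259,247),(340,243),(346,388),(259,394)])/4.+[235,200]-.37
X=onz("side",q,.022)[:,:2]; print(X.round(4), X.mean(0).round(4), np.linalg.norm(X-np.roll(X,-1,0),axis=1).round(4))
d=X[0]+X[1]-X[2]-X[3]; print(np.degrees(np.arctan2(d[1],d[0])))
# finger tips
f=np.array([(222,187),(377,183)])/4+[235,200]-.37
print(onz("side",f,.161+.013))
E
```

```text
[[ 0.4742 -0.1407]
 [ 0.5297 -0.1475]
 [ 0.5127 -0.2602]
 [ 0.4562 -0.2543]] [ 0.4932 -0.2007] [0.0558 0.114  0.0568 0.1151]
81.19751824231335
[[ 0.4471666  -0.19521588  0.174     ]
 [ 0.54048689 -0.20920095  0.174     ]]
```

>>> apply_moves([
  {"linear": [-0.0043, -0.0006, 0.02], "delta_rot": [0, 0, 0.6], "fingers": 0},
  {"linear": [-0.0043, -0.0006, 0.045], "delta_rot": [0, 0, 0.6], "fingers": 0},
  {"linear": [-0.0043, -0.0006, 0.07], "delta_rot": [0, 0, 0.6], "fingers": 0},
  {"linear": [-0.0043, -0.0006, 0.09], "delta_rot": [0, 0, 0.6], "fingers": 0},
  {"linear": [-0.0043, -0.0006, 0.105], "delta_rot": [0, 0, 0.6], "fingers": 0},
  {"linear": [-0.0043, -0.0006, 0.117], "delta_rot": [0, 0, 0.6], "fingers": 0},
  {"linear": [-0.0043, -0.0006, 0.124], "delta_rot": [0, 0, 0.6], "fingers": 0},
  {"linear": [-0.0043, -0.0006, 0.124], "delta_rot": [0, 0, 0.6], "fingers": 0},
])

```text
time: 3.4
tool_pos: [0.4929, -0.1997, 0.0356]
tool_rot: [-0.001, 0.756, 0.655, -0.0]
contact_force: [0.2, 0.5, -1.9]
gripper_width: 0.997
```

```bash
python3 go.py 0.4937 -0.1993 0.037 -8.1; python3 - <<'E'
from h import *
crop("side",(235,200,405,340),4,"s4")
E
```

```text
t 3.4 pos [ 0.4929 -0.1997  0.0356] yaw -8.2 F [ 0.2  0.5 -1.9] w 0.997 q6 -0.38
lin [ 0.0005  0.0007 -0.0014] rot [-0.07 -0.03 -0.1 ]
```

View pics/s4.png

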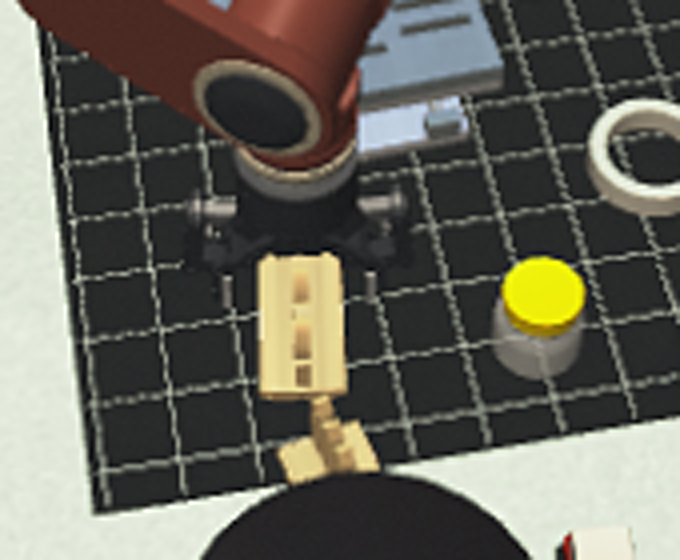

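```bash
python3 - <<'E'
from h import *
a=np.radians(-8.2);j=np.array([np.cos(a),np.sin(a),0])
for z in(.037,.05):
  for s in(-.0425,.0425): print(z,(proj("side",np.array([.4929,-.1997,z])+s*j)-[235,200])*4)
E
```

```text
0.037 [[234.54486618 303.44057731]]
0.037 [[362.4691033  299.33597967]]
0.05 [[233.79967684 292.84780707]]
0.05 [[362.73960059 288.73040015]]
```

>>> apply_moves([
  {"linear": [0, 0, -0.001], "delta_rot": [0, 0, 0], "fingers": 60},
  {"linear": [0, 0, -0.001], "delta_rot": [0, 0, 0], "fingers": 120},
  {"linear": [0, 0, -0.001], "delta_rot": [0, 0, 0], "fingers": 180},
  {"linear": [0, 0, -0.001], "delta_rot": [0, 0, 0], "fingers": 230},
  {"linear": [0, 0, -0.001], "delta_rot": [0, 0, 0], "fingers": 255},
  {"linear": [0, 0, -0.001], "delta_rot": [0, 0, 0], "fingers": 255},
  {"linear": [0, 0, -0.001], "delta_rot": [0, 0, 0], "fingers": 255},
  {"linear": [0, 0, -0.001], "delta_rot": [0, 0, 0], "fingers": 255},
])

```text
time: 4.25
tool_pos: [0.4933, -0.2, 0.0375]
tool_rot: [0.0, 0.756, 0.655, -0.0]
contact_force: [-0.9, 0.3, 1.4]
gripper_width: 0.104
```

```bash
python3 go.py 0.4937 -0.1993 0.15 -8.1; python3 - <<'E'
from h import *
crop("side",(235,200,405,340),4,"s5")
E
```

```text
t 4.25 pos [ 0.4933 -0.2     0.0375] yaw -8.2 F [-0.9  0.3  1.4] w 0.104 q6 -0.38
lin [ 0.0007  0.0003 -0.1125] rot [ 0.    0.01 -0.1 ]
```

View pics/s5.png

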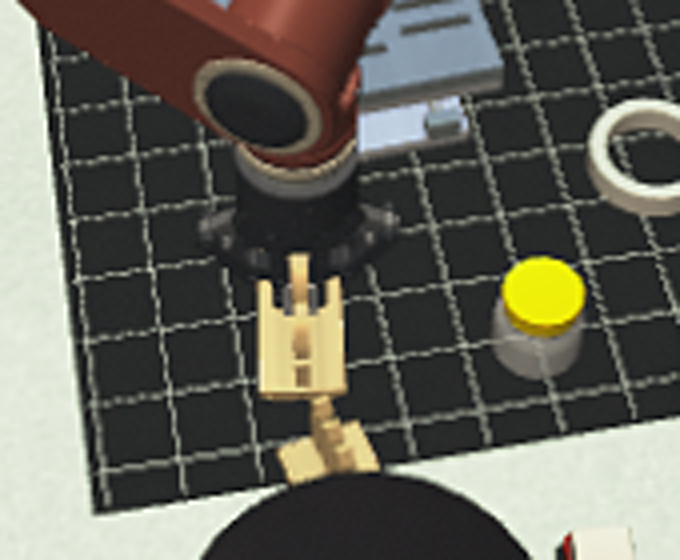

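>>> apply_moves([
  {"linear": [0, 0, -0.01], "delta_rot": [0, 0, 0], "fingers": 255},
  {"linear": [0, 0, -0.03], "delta_rot": [0, 0, 0], "fingers": 255},
  {"linear": [0, 0, -0.05], "delta_rot": [0, 0, 0], "fingers": 255},
  {"linear": [0, 0, -0.075], "delta_rot": [0, 0, 0], "fingers": 255},
  {"linear": [0, 0, -0.1], "delta_rot": [0, 0, 0], "fingers": 255},
  {"linear": [0, 0, -0.12], "delta_rot": [0, 0, 0], "fingers": 255},
  {"linear": [0, 0, -0.125], "delta_rot": [0, 0, 0], "fingers": 255},
  {"linear": [0, 0, -0.125], "delta_rot": [0, 0, 0], "fingers": 255},
])

```text
time: 5.1
tool_pos: [0.4936, -0.2001, 0.163]
tool_rot: [0.001, 0.756, 0.655, 0.0]
contact_force: [-0.6, -0.3, -2.8]
gripper_width: 0.108
```

```bash
python3 go.py 0.562 0.0463 0.16 3.2; python3 - <<'E'
from h import *
crop("side",(235,180,405,320),4,"s6")
E
```

```text
t 5.1 pos [ 0.4936 -0.2001  0.163 ] yaw -8.2 F [-0.6 -0.3 -2.8] w 0.108 q6 -0.38
lin [0.2537 0.0325 0.0029] rot [  0.08   0.04 -11.4 ]
```

View pics/s6.png

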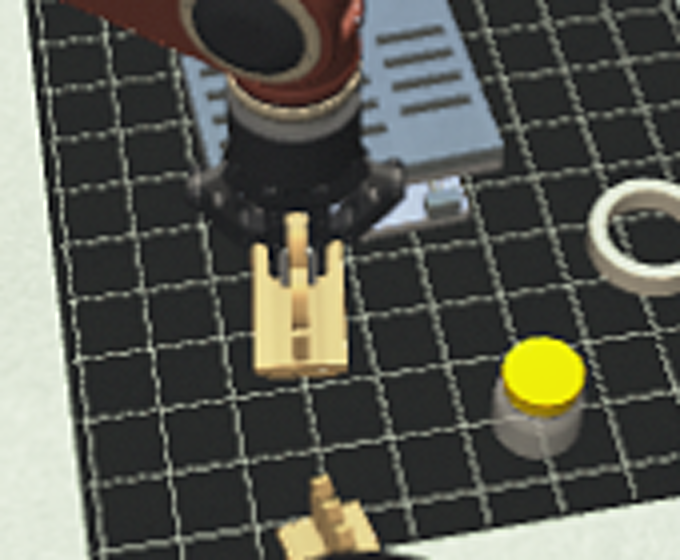

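>>> apply_moves([
  {"linear": [0.02, 0.003, 0], "delta_rot": [0, 0, -1], "fingers": 255},
  {"linear": [0.06, 0.008, 0], "delta_rot": [0, 0, -3], "fingers": 255},
  {"linear": [0.1, 0.013, 0], "delta_rot": [0, 0, -5], "fingers": 255},
  {"linear": [0.14, 0.018, 0], "delta_rot": [0, 0, -7], "fingers": 255},
  {"linear": [0.18, 0.023, 0], "delta_rot": [0, 0, -9], "fingers": 255},
  {"linear": [0.22, 0.028, 0], "delta_rot": [0, 0, -10.5], "fingers": 255},
  {"linear": [0.245, 0.0315, 0], "delta_rot": [0, 0, -11.4], "fingers": 255},
  {"linear": [0.2537, 0.0325, 0.003], "delta_rot": [0, 0, -11.4], "fingers": 255},
])

```text
time: 5.95
tool_pos: [0.5611, 0.0488, 0.1574]
tool_rot: [-0.001, 0.686, 0.728, -0.001]
contact_force: [-0.9, -0.3, -1.9]
gripper_width: 0.104
```

>>> apply_moves([
  {"linear": [0, 0, 0], "delta_rot": [0, 0, 0], "fingers": 255},
  {"linear": [0, 0, 0.01], "delta_rot": [0, 0, 0], "fingers": 255},
  {"linear": [0, 0, 0.025], "delta_rot": [0, 0, 0], "fingers": 255},
  {"linear": [0, 0, 0.04], "delta_rot": [0, 0, 0], "fingers": 255},
  {"linear": [0, 0, 0.05], "delta_rot": [0, 0, 0], "fingers": 255},
  {"linear": [0, 0, 0.06], "delta_rot": [0, 0, 0], "fingers": 255},
  {"linear": [0, 0, 0.065], "delta_rot": [0, 0, 0], "fingers": 255},
  {"linear": [0, 0, 0.065], "delta_rot": [0, 0, 0], "fingers": 255},
])

```text
time: 6.75
tool_pos: [0.561, 0.0465, 0.0932]
tool_rot: [-0.001, 0.687, 0.727, -0.001]
contact_force: [0.3, -0.8, -2.7]
gripper_width: 0.109
```

```bash
python3 go.py 0.562 0.0463 0.09 3.2; python3 - <<'E'
from h import *
crop("side",(240,130,390,260),5,"s7");crop("top",(260,140,370,260),5,"t7")
E
```

```text
t 6.75 pos [0.561  0.0465 0.0932] yaw 3.19 F [ 0.3 -0.8 -2.7] w 0.109 q6 -0.11
lin [-0.0002  0.001   0.0032] rot [-0.1  -0.01 -0.01]
```

View pics/s7.png

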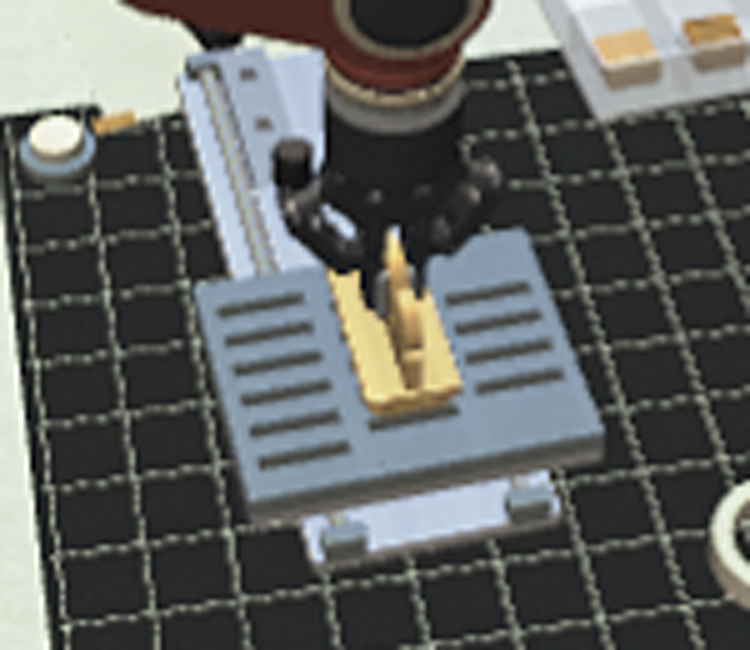

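View pics/t7.png

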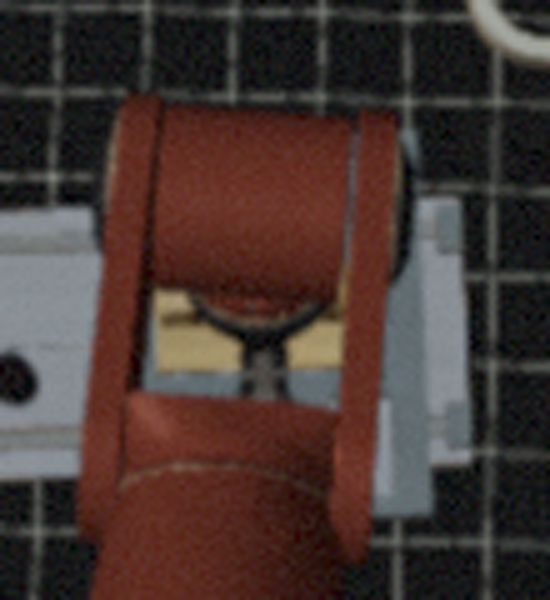

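```bash
cat >> h.py <<'E'
def st(c,dx,dy,z,yaw=3.2):
    a=np.radians(yaw); return np.array([c[0]+dx*np.cos(a)-dy*np.sin(a),c[1]+dx*np.sin(a)+dy*np.cos(a),z])
E
python3 - <<'E'
from h import *
f=lambda p:((proj("side",p)-[240,130])*5+2).round(1)
c=(.5610,.0465)
z0=.0932-.037
for dx in(-.028,.028):
  for z in(.022,.014): print("plate front",dx,z,f(st(c,dx,-.057,z0+z)))
r=(.562,.0463)
for k,(dx0) in (("row5",0),("row6",-.068),("row4",.068)):
  n={"row5":2,"row6":2.5,"row4":1.5}[k]
  print(k,"front slot centre ends",[f(st(r,dx0+s,-.024*n,.048)) for s in(-.027,.027)])
E
```

```text
plate front -0.028 0.022 [[368.4 401.6]]
plate front -0.028 0.014 [[368.5 410.6]]
plate front 0.028 0.022 [[463.6 384.1]]
plate front 0.028 0.014 [[463.2 393.1]]
row5 front slot centre ends [array([[368.6, 423.2]]), array([[458.5, 406.5]])]
row6 front slot centre ends [array([[258. , 460.3]]), array([[349.7, 443.2]])]
row4 front slot centre ends [array([[476.4, 387.1]]), array([[564.3, 370.8]])]
```

```bash
python3 - <<'E'
from h import *
crop("side",(300,170,370,225),11,"s8")
f=lambda p:((proj("side",p)-[300,170])*11+5).round(1)
c=(.5610,.0465);z0=.0932-.037
for dx in(-.028,.028):
  for z in(.022,.014): print("plate front",dx,z,f(st(c,dx,-.057,z0+z)))
r=(.562,.0463)
for k,(dx0) in (("row5",0),("row4",.068)):
  n={"row5":2,"row6":2.5,"row4":1.5}[k]
  print(k,"front slot centre ends",[f(st(r,dx0+s,-.024*n,.048)) for s in(-.027,.027)])
E
```

```text
plate front -0.028 0.022 [[151.1 444.1]]
plate front -0.028 0.014 [[151.3 463.9]]
plate front 0.028 0.022 [[360.4 405.6]]
plate front 0.028 0.014 [[359.7 425.5]]
row5 front slot centre ends [array([[151.5, 491.6]]), array([[349.3, 455. ]])]
row4 front slot centre ends [array([[388.6, 412.1]]), array([[582.1, 376.4]])]
```

View pics/s8.png

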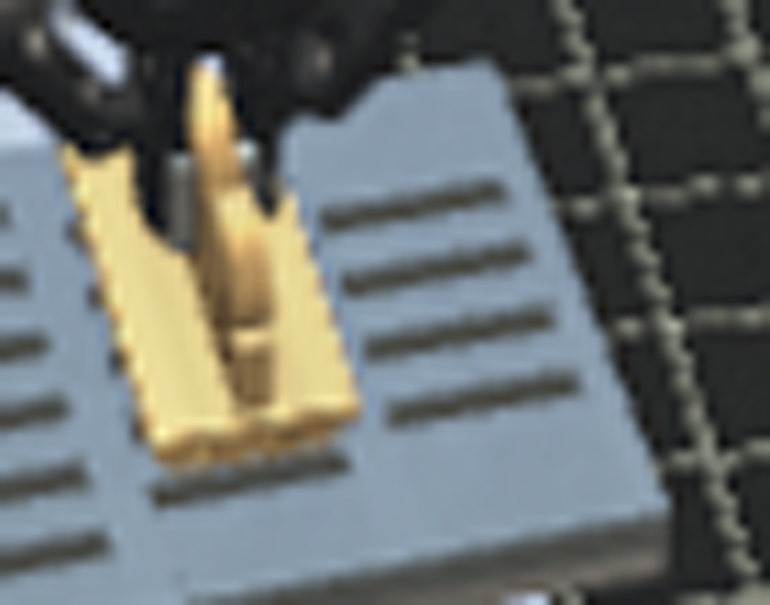

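```bash
python3 go.py 0.562 0.044 0.088 3.2
```

```text
t 6.9 pos [0.5622 0.0465 0.0951] yaw 3.2 F [ 0.4  0.1 -2. ] w 0.108 q6 -0.11
lin [-0.0025 -0.0004  0.0071] rot [0.08 0.01 0.  ]
```

>>> apply_moves([
  {"linear": [-0.001, 0, 0.002], "delta_rot": [0, 0, 0], "fingers": 255},
  {"linear": [-0.0025, 0, 0.004], "delta_rot": [0, 0, 0], "fingers": 255},
  {"linear": [-0.0025, 0, 0.006], "delta_rot": [0, 0, 0], "fingers": 255},
  {"linear": [-0.0025, 0, 0.006], "delta_rot": [0, 0, 0], "fingers": 255},
  {"linear": [-0.0025, 0, 0.006], "delta_rot": [0, 0, 0], "fingers": 255},
  {"linear": [-0.0025, 0, 0.006], "delta_rot": [0, 0, 0], "fingers": 255},
  {"linear": [-0.0025, 0, 0.006], "delta_rot": [0, 0, 0], "fingers": 255},
  {"linear": [-0.0025, 0, 0.006], "delta_rot": [0, 0, 0], "fingers": 255},
])

```text
time: 7.7
tool_pos: [0.5618, 0.044, 0.0884]
tool_rot: [0.0, 0.687, 0.727, 0.0]
contact_force: [-0.7, -0.2, -2.7]
gripper_width: 0.109
```

```bash
python3 - <<'E'
from h import *
import subprocess
for i in range(6):
    im=crop("side",(300,170,370,225),11,"s9"); s=state(); print(s['tool_pos'].round(4),s['contact_force'].round(1))
E
```

```text
[0.5618 0.044  0.0884] [-0.1 -1.  -2.4]
[0.5618 0.044  0.0883] [-1.  -0.7 -1.1]
[0.5618 0.044  0.0884] [ 0.  -0.3 -2.7]
[0.5618 0.044  0.0883] [ 1.3 -0.1 -1.6]
[0.5618 0.044  0.0883] [-0.1 -0.6 -1.7]
[0.5618 0.044  0.0883] [ 0.9 -0.3 -1.5]
```

View pics/s9.png

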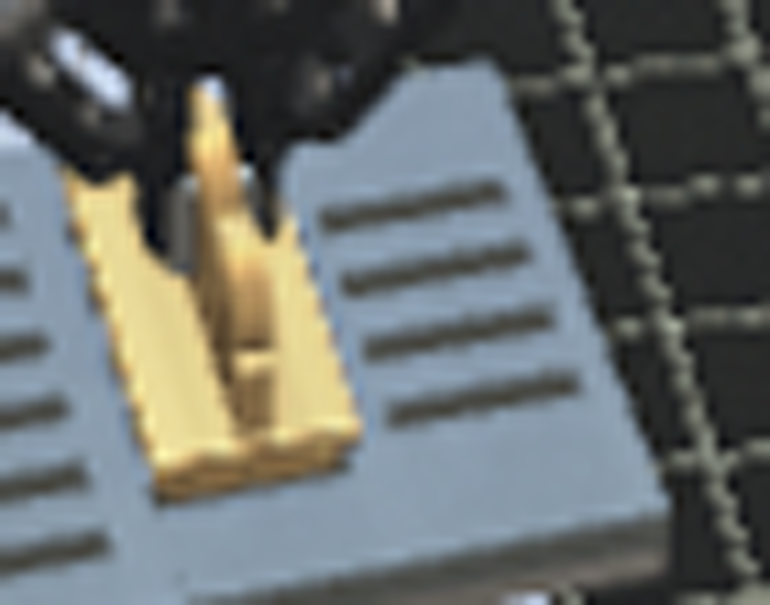

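```bash
python3 - <<'E'
from h import *
f=lambda p:((proj("side",p)-[300,170])*11+5).round(1)
for r in((.562,.0463),(.562,.0443)):
  print(r,"row4 slot",[f(st(r,.068+s,-.036,.048)) for s in(-.027,.027)],"back",[f(st(r,.068+s,.036,.048)) for s in(-.027,.027)])
  z0=.0883-.037
  for z in(.022,.014): print("front edge",z,[f(st(r,dx,-.057,z0+z)) for dx in(-.028,.028)])
  print("left back",f(st(r,-.028,.057,z0+.022)))
E
```

```text
(0.562, 0.0463) row4 slot [array([[388.6, 412.1]]), array([[582.1, 376.4]])] back [array([[321.6, 219.1]]), array([[509.6, 185.7]])]
front edge 0.022 [array([[155.1, 456.3]]), array([[363.9, 417.8]])]
front edge 0.014 [array([[155.3, 476. ]]), array([[363.1, 437.6]])]
left back [[ 59.5 144.9]]
(0.562, 0.0443) row4 slot [array([[390.1, 417.7]]), array([[583.8, 382. ]])] back [array([[323. , 224.3]]), array([[511.1, 190.9]])]
front edge 0.022 [array([[156.5, 462.2]]), array([[365.4, 423.6]])]
front edge 0.014 [array([[156.6, 481.8]]), array([[364.7, 443.3]])]
left back [[ 60.7 150.1]]
```

```bash
python3 - <<'E'
from h import *
im=eyes.grab_frame("side")
c=im[190:225,305:340].astype(int)
# upsampled saturation mask
u=cv2.resize(im[170:225,300:370],None,fx=8,fy=8,interpolation=cv2.INTER_CUBIC)
hsv=cv2.cvtColor(u,cv2.COLOR_RGB2HSV)
m=((hsv[:,:,0]<35)&(hsv[:,:,1]>70)&(hsv[:,:,2]>90)).astype(np.uint8)*255
mb=((hsv[:,:,0]<35)&(hsv[:,:,1]>70)&(hsv[:,:,2]>190)).astype(np.uint8)*255
cv2.imwrite("pics/m2.png",np.vstack([cv2.merge([m,mb,m*0]),u[:,:,::-1]])[:,:])
# slot dark mask
g=cv2.cvtColor(u,cv2.COLOR_RGB2GRAY)
d=((g<95)&(hsv[:,:,1]<110)).astype(np.uint8)
n,l,s,ce=cv2.connectedComponentsWithStats(d)
for i in range(1,n):
    if 300<s[i][4]<4000: print(s[i],(ce[i]+.5)/8-.5+[300,170])
r=(.562,.045)
print([proj("side",st(r,.068,k*.024,.048)).round(2) for k in(-1.5,-.5,.5,1.5)])
E
```

```text
[ 234  133  131   35 1686] [336.98257711 188.37937426]
[ 250  179  134   36 1744] [339.02229071 194.09769209]
[ 267  226  134   35 1794] [341.23390468 199.90935061]
[  0 245  33  18 439] [301.36175968 201.12485763]
[ 285  274  134   35 1843] [343.55022382 205.82423359]
[  0 291  47  21 615] [302.33262195 207.18506098]
[  0 340  61  25 888] [303.22423986 213.49099099]
[   0  389   77   29 1146] [304.20320681 219.90608639]
[array([[343.79, 205.71]]), array([[341.63, 199.77]]), array([[339.51, 193.95]]), array([[337.44, 188.25]])]
```

View pics/m2.png

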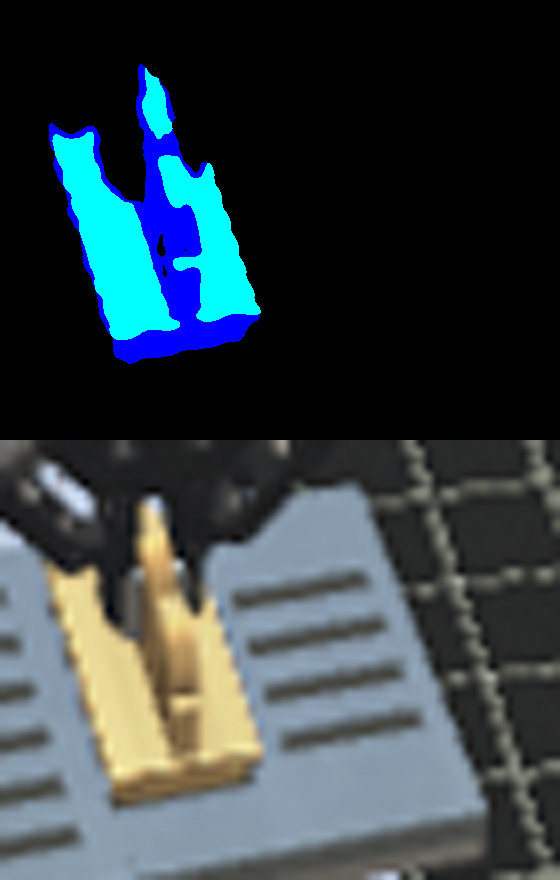

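```bash
python3 - <<'E'
from h import *
q=np.array([(111,339),(262,313),(52,135)])/8+[300,170]-.44
X=onz("side",q,.0733); print(X.round(4))
r=(.5613,.0447)
for dx,dy in((-.028,-.057),(.028,-.057),(-.028,.05)): print(st(r,dx,dy,.0733).round(4))
E
```

```text
[[ 0.536  -0.0154  0.0733]
 [ 0.5914 -0.0131  0.0733]
 [ 0.5316  0.086   0.0733]]
[ 0.5365 -0.0138  0.0733]
[ 0.5924 -0.0106  0.0733]
[0.5306 0.0931 0.0733]
```

>>> apply_moves([
  {"linear": [0.0012, 0.0005, 0.001], "delta_rot": [0, 0, 0], "fingers": 255},
  {"linear": [0.0012, 0.0005, 0.002], "delta_rot": [0, 0, 0], "fingers": 255},
  {"linear": [0.0012, 0.0005, 0.003], "delta_rot": [0, 0, 0], "fingers": 255},
  {"linear": [0.0012, 0.0005, 0.004], "delta_rot": [0, 0, 0], "fingers": 255},
  {"linear": [0.0012, 0.0005, 0.005], "delta_rot": [0, 0, 0], "fingers": 255},
  {"linear": [0.0012, 0.0005, 0.006], "delta_rot": [0, 0, 0], "fingers": 255},
  {"linear": [0.0012, 0.0005, 0.007], "delta_rot": [0, 0, 0], "fingers": 255},
  {"linear": [0.0012, 0.0005, 0.008], "delta_rot": [0, 0, 0], "fingers": 255},
])

```text
time: 8.85
tool_pos: [0.5622, 0.0452, 0.0802]
tool_rot: [-0.0, 0.687, 0.727, -0.0]
contact_force: [-0.3, -0.1, -2.0]
gripper_width: 0.112
```

```bash
python3 go.py
```

```text
t 8.85 pos [0.5622 0.0452 0.0802] yaw 3.2 F [-0.3 -0.1 -2. ] w 0.112 q6 -0.11
```

>>> apply_moves([
  {"linear": [0, 0, 0.002], "delta_rot": [0, 0, 0], "fingers": 255},
  {"linear": [0, 0, 0.004], "delta_rot": [0, 0, 0], "fingers": 255},
  {"linear": [0, 0, 0.006], "delta_rot": [0, 0, 0], "fingers": 255},
  {"linear": [0, 0, 0.008], "delta_rot": [0, 0, 0], "fingers": 255},
  {"linear": [0, 0, 0.009], "delta_rot": [0, 0, 0], "fingers": 255},
  {"linear": [0, 0, 0.0095], "delta_rot": [0, 0, 0], "fingers": 255},
  {"linear": [0, 0, 0.01], "delta_rot": [0, 0, 0], "fingers": 255},
  {"linear": [0, 0, 0.01], "delta_rot": [0, 0, 0], "fingers": 255},
])

```text
time: 9.65
tool_pos: [0.5622, 0.0453, 0.0715]
tool_rot: [-0.0, 0.687, 0.727, -0.0]
contact_force: [-5.6, -0.7, 5.3]
gripper_width: 0.113
```

```bash
python3 go.py;python3 - <<'E'
from h import *
crop("side",(300,170,370,225),11,"s10")
E
```

```text
t 9.65 pos [0.5622 0.0453 0.0715] yaw 3.2 F [-5.6 -0.7  5.3] w 0.113 q6 -0.11
```

View pics/s10.png

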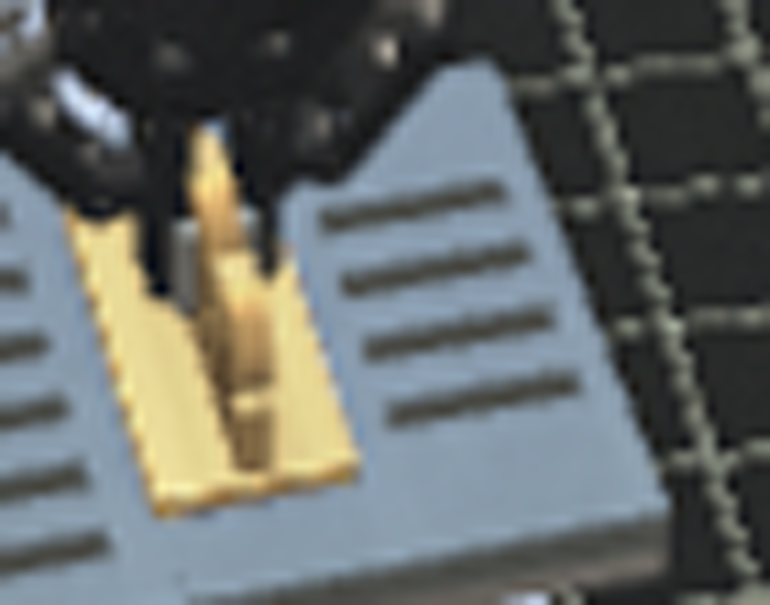

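>>> apply_moves([
  {"linear": [0, 0, 0], "delta_rot": [0, 0, 0], "fingers": 200},
  {"linear": [0, 0, 0], "delta_rot": [0, 0, 0], "fingers": 160},
  {"linear": [0, 0, 0], "delta_rot": [0, 0, 0], "fingers": 130},
  {"linear": [0, 0, 0], "delta_rot": [0, 0, 0], "fingers": 130},
  {"linear": [0, 0, -0.02], "delta_rot": [0, 0, 0], "fingers": 130},
  {"linear": [0, 0, -0.05], "delta_rot": [0, 0, 0], "fingers": 130},
  {"linear": [0, 0, -0.09], "delta_rot": [0, 0, 0], "fingers": 130},
  {"linear": [0, 0, -0.12], "delta_rot": [0, 0, 0], "fingers": 130},
])

```text
time: 10.5
tool_pos: [0.5627, 0.0452, 0.1926]
tool_rot: [0.001, 0.687, 0.727, 0.001]
contact_force: [0.4, -0.4, 0.3]
gripper_width: 0.49
```

```bash
python3 go.py 0.498 -0.3314 .18 10.6;python3 - <<'E'
from h import *
crop("side",(240,130,390,260),5,"s11");crop("top",(370,160,500,260),6,"t11")
E
```

```text
t 10.5 pos [0.5627 0.0452 0.1926] yaw 3.2 F [ 0.4 -0.4  0.3] w 0.49 q6 -0.11
lin [-0.3724 -0.0857  0.0125] rot [ 0.11  0.02 -7.4 ]
```

View pics/s11.png

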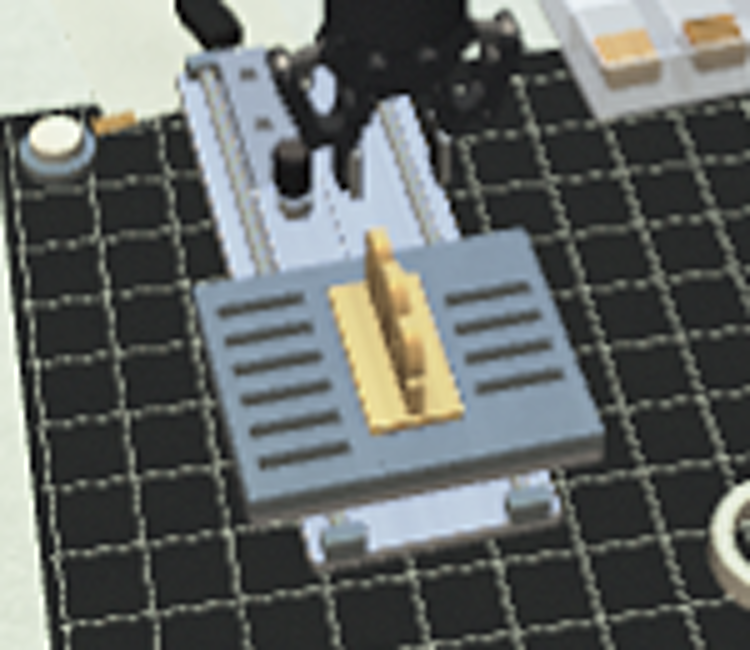

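View pics/t11.png

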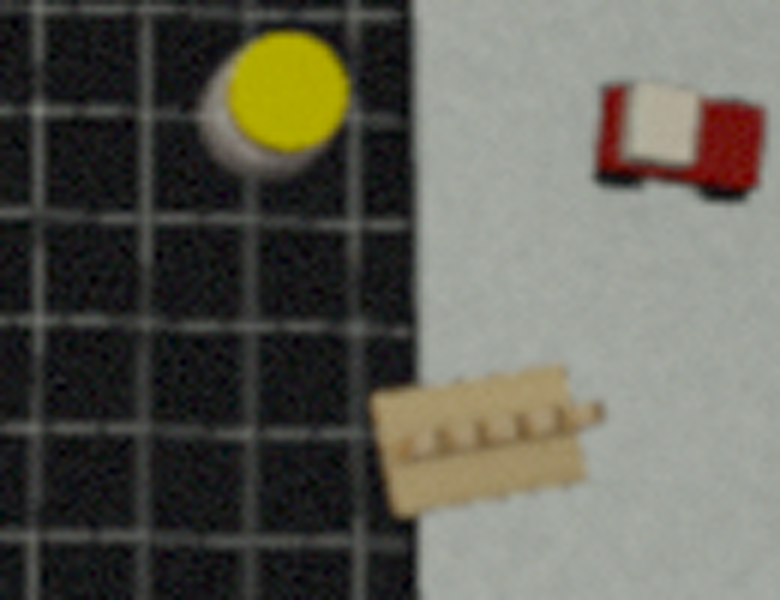

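```bash
python3 - <<'E'
from h import *
im=eyes.grab_frame("top")
u=cv2.resize(im[160:260,370:500],None,fx=6,fy=6,interpolation=cv2.INTER_CUBIC)
hsv=cv2.cvtColor(u,cv2.COLOR_RGB2HSV)
m=((hsv[:,:,0]>10)&(hsv[:,:,0]<30)&(hsv[:,:,1]>60)&(hsv[:,:,2]>80)).astype(np.uint8); m[:330]=0
m=cv2.morphologyEx(m,cv2.MORPH_CLOSE,np.ones((41,41))); m=cv2.morphologyEx(m,cv2.MORPH_OPEN,np.ones((51,51)))
c=max(cv2.findContours(m,0,1)[0],key=cv2.contourArea)
r=cv2.minAreaRect(c); print(r)
q=cv2.boxPoints(r)/6+[370,160]-.42
X=onz("top",q,.022)[:,:2]; print(X.round(4),X.mean(0).round(4),np.linalg.norm(X-np.roll(X,-1,0),axis=1).round(4))
for i in(0,1):
    d=X[i]-X[i-1]; print(np.degrees(np.arctan2(d[1],d[0])))
E
```

```text
((480.2186584472656, 438.658935546875), (123.33255767822266, 207.922119140625), 83.73651123046875)
[[ 0.5198 -0.2804]
 [ 0.5328 -0.3768]
 [ 0.4763 -0.3821]
 [ 0.4637 -0.2863]] [ 0.4981 -0.3314] [0.0972 0.0568 0.0966 0.0565]
5.959081922153855
-82.34399205070923
```

>>> apply_moves([
  {"linear": [-0.02, -0.005, 0], "delta_rot": [0, 0, -1], "fingers": 60},
  {"linear": [-0.06, -0.014, 0], "delta_rot": [0, 0, -2], "fingers": 60},
  {"linear": [-0.105, -0.024, 0], "delta_rot": [0, 0, -3], "fingers": 60},
  {"linear": [-0.15, -0.035, 0], "delta_rot": [0, 0, -4], "fingers": 60},
  {"linear": [-0.195, -0.045, 0], "delta_rot": [0, 0, -5], "fingers": 60},
  {"linear": [-0.24, -0.055, 0], "delta_rot": [0, 0, -6], "fingers": 60},
  {"linear": [-0.285, -0.066, 0], "delta_rot": [0, 0, -7], "fingers": 60},
  {"linear": [-0.33, -0.076, 0], "delta_rot": [0, 0, -7], "fingers": 60},
])

```text
time: 11.45
tool_pos: [0.5032, -0.2897, 0.1881]
tool_rot: [-0.002, 0.641, 0.767, -0.0]
contact_force: [0.3, 0.2, 0.5]
gripper_width: 0.763
```

```bash
python3 go.py 0.498 -0.3318 .15 10.2
```

```text
t 11.45 pos [ 0.5032 -0.2897  0.1881] yaw 10.2 F [0.3 0.2 0.5] w 0.763 q6 -0.83
lin [-0.0406 -0.0125  0.038 ] rot [-0.11 -0.13  0.  ]
```

>>> apply_moves([
  {"linear": [-0.02, -0.006, 0.02], "delta_rot": [0, 0, 0], "fingers": 60},
  {"linear": [-0.042, -0.0125, 0.038], "delta_rot": [0, 0, 0], "fingers": 60},
  {"linear": [-0.042, -0.0125, 0.038], "delta_rot": [0, 0, 0], "fingers": 60},
  {"linear": [-0.042, -0.0125, 0.038], "delta_rot": [0, 0, 0], "fingers": 60},
  {"linear": [-0.042, -0.0125, 0.038], "delta_rot": [0, 0, 0], "fingers": 60},
  {"linear": [-0.042, -0.0125, 0.038], "delta_rot": [0, 0, 0], "fingers": 60},
  {"linear": [-0.042, -0.0125, 0.038], "delta_rot": [0, 0, 0], "fingers": 60},
  {"linear": [-0.042, -0.0125, 0.038], "delta_rot": [0, 0, 0], "fingers": 60},
])

```text
time: 12.25
tool_pos: [0.5003, -0.3317, 0.153]
tool_rot: [0.001, 0.641, 0.767, -0.0]
contact_force: [0.5, -0.2, 0.1]
gripper_width: 0.761
```

```bash
python3 go.py 0.498 -0.3318 .037 10.2;python3 - <<'E'
from h import *
crop("side",(250,220,400,340),5,"s12");crop("top",(370,160,500,260),6,"t12")
E
```

```text
t 12.25 pos [ 0.5003 -0.3317  0.153 ] yaw 10.25 F [ 0.5 -0.2  0.1] w 0.761 q6 -0.89
lin [ 0.0004 -0.0024  0.116 ] rot [0.04 0.05 0.05]
```

View pics/s12.png

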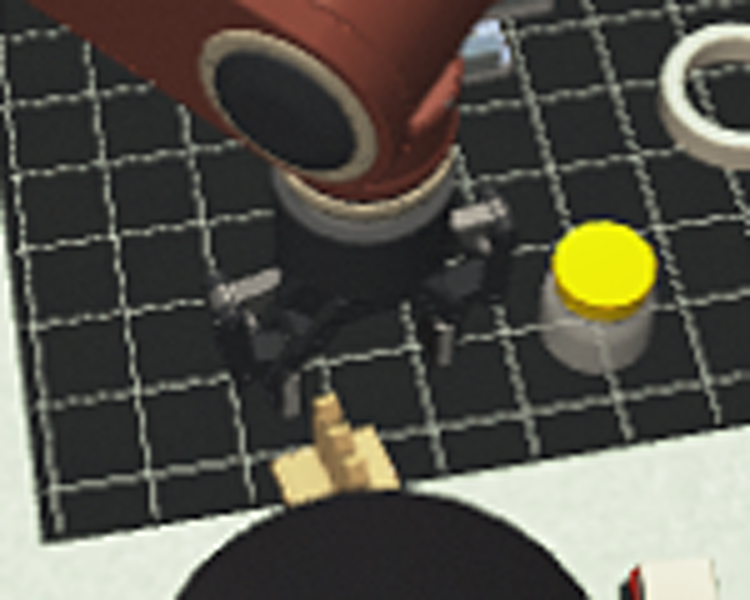

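View pics/t12.png

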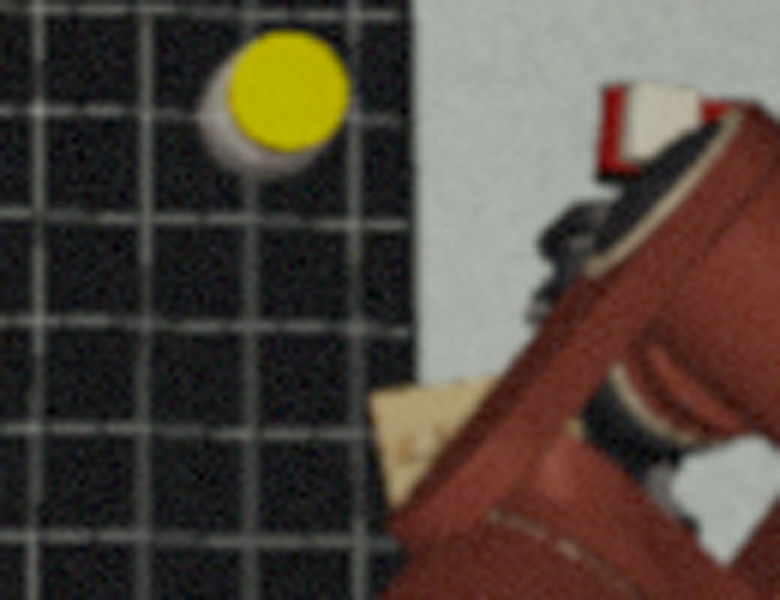

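>>> apply_moves([
  {"linear": [0.0004, -0.0024, 0.02], "delta_rot": [0, 0, 0], "fingers": 60},
  {"linear": [0.0004, -0.0024, 0.045], "delta_rot": [0, 0, 0], "fingers": 60},
  {"linear": [0.0004, -0.0024, 0.07], "delta_rot": [0, 0, 0], "fingers": 60},
  {"linear": [0.0004, -0.0024, 0.09], "delta_rot": [0, 0, 0], "fingers": 60},
  {"linear": [0.0004, -0.0024, 0.105], "delta_rot": [0, 0, 0], "fingers": 60},
  {"linear": [0.0004, -0.0024, 0.113], "delta_rot": [0, 0, 0], "fingers": 60},
  {"linear": [0.0004, -0.0024, 0.115], "delta_rot": [0, 0, 0], "fingers": 60},
  {"linear": [0.0004, -0.0024, 0.115], "delta_rot": [0, 0, 0], "fingers": 60},
])

```text
time: 13.15
tool_pos: [0.4978, -0.3324, 0.0378]
tool_rot: [0.0, 0.641, 0.767, -0.0]
contact_force: [-0.0, -0.7, 0.2]
gripper_width: 0.764
```

```bash
python3 go.py 0.498 -0.3318 .037 10.2;python3 - <<'E'
from h import *
crop("side",(250,220,400,340),5,"s13")
E
```

```text
t 13.15 pos [ 0.4978 -0.3324  0.0378] yaw 10.2 F [-0.  -0.7  0.2] w 0.764 q6 -0.89
lin [0.0005 0.0003 0.0008] rot [ 0.03  0.03 -0.  ]
```

View pics/s13.png

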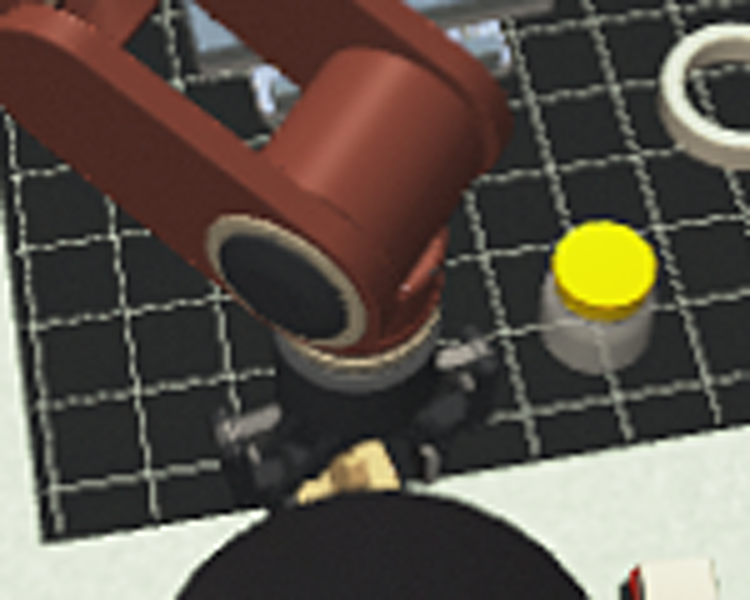

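>>> apply_moves([
  {"linear": [0.0005, 0, 0.0005], "delta_rot": [0, 0, 0], "fingers": 120},
  {"linear": [0.0005, 0, 0.0005], "delta_rot": [0, 0, 0], "fingers": 180},
  {"linear": [0.0005, 0, 0.0005], "delta_rot": [0, 0, 0], "fingers": 230},
  {"linear": [0.0005, 0, 0.0005], "delta_rot": [0, 0, 0], "fingers": 255},
  {"linear": [0.0005, 0, 0.0005], "delta_rot": [0, 0, 0], "fingers": 255},
  {"linear": [0.0005, 0, 0.0005], "delta_rot": [0, 0, 0], "fingers": 255},
  {"linear": [0.0005, 0, 0.0005], "delta_rot": [0, 0, 0], "fingers": 255},
  {"linear": [0.0005, 0, 0.0005], "delta_rot": [0, 0, 0], "fingers": 255},
])

```text
time: 14.0
tool_pos: [0.4976, -0.3318, 0.0373]
tool_rot: [0.0, 0.641, 0.767, -0.0]
contact_force: [-0.2, -0.1, 3.5]
gripper_width: 0.106
```

>>> apply_moves([
  {"linear": [0, 0, -0.01], "delta_rot": [0, 0, 0], "fingers": 255},
  {"linear": [0, 0, -0.03], "delta_rot": [0, 0, 0], "fingers": 255},
  {"linear": [0, 0, -0.055], "delta_rot": [0, 0, 0], "fingers": 255},
  {"linear": [0, 0, -0.08], "delta_rot": [0, 0, 0], "fingers": 255},
  {"linear": [0, 0, -0.105], "delta_rot": [0, 0, 0], "fingers": 255},
  {"linear": [0, 0, -0.125], "delta_rot": [0, 0, 0], "fingers": 255},
  {"linear": [0, 0, -0.135], "delta_rot": [0, 0, 0], "fingers": 255},
  {"linear": [0, 0, -0.135], "delta_rot": [0, 0, 0], "fingers": 255},
])

```text
time: 14.8
tool_pos: [0.4979, -0.332, 0.1735]
tool_rot: [0.001, 0.641, 0.767, -0.0]
contact_force: [0.2, -0.2, -1.1]
gripper_width: 0.104
```

```bash
python3 go.py 0.5 -.10 .17 3.2;python3 - <<'E'
from h import *
crop("side",(250,180,400,300),5,"s14")
E
```

```text
t 14.8 pos [ 0.4979 -0.332   0.1735] yaw 10.2 F [ 0.2 -0.2 -1.1] w 0.104 q6 -0.89
lin [0.228  0.0431 0.0031] rot [0.11 0.12 7.  ]
```

View pics/s14.png

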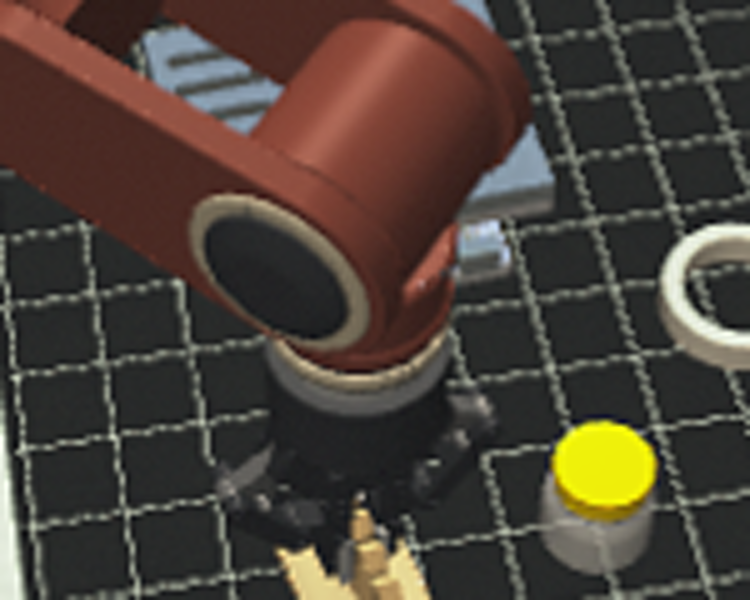

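```bash
python3 go.py 0.63 .049 .183 3.2
```

```text
t 14.85 pos [ 0.4973 -0.3315  0.1718] yaw 10.2 F [-0.4 -0.3 -2. ] w 0.103 q6 -0.89
lin [ 0.351   0.198  -0.0112] rot [0.01 0.01 7.  ]
```

>>> apply_moves([
  {"linear": [0.015, 0.008, -0.004], "delta_rot": [0, 0, 0], "fingers": 255},
  {"linear": [0.045, 0.025, -0.011], "delta_rot": [0, 0, 1], "fingers": 255},
  {"linear": [0.08, 0.045, -0.011], "delta_rot": [0, 0, 2], "fingers": 255},
  {"linear": [0.115, 0.065, -0.011], "delta_rot": [0, 0, 3], "fingers": 255},
  {"linear": [0.15, 0.085, -0.011], "delta_rot": [0, 0, 4], "fingers": 255},
  {"linear": [0.185, 0.104, -0.011], "delta_rot": [0, 0, 5], "fingers": 255},
  {"linear": [0.215, 0.121, -0.011], "delta_rot": [0, 0, 6], "fingers": 255},
  {"linear": [0.235, 0.133, -0.011], "delta_rot": [0, 0, 7], "fingers": 255},
])

```text
time: 15.65
tool_pos: [0.586, -0.0732, 0.181]
tool_rot: [-0.002, 0.687, 0.727, -0.0]
contact_force: [0.6, -0.5, -1.3]
gripper_width: 0.103
```

```bash
python3 go.py 0.63 .049 .183 3.2
```

```text
t 15.65 pos [ 0.586  -0.0732  0.181 ] yaw 3.28 F [ 0.6 -0.5 -1.3] w 0.103 q6 -0.31
lin [ 0.1195  0.0509 -0.0019] rot [-0.16 -0.1   0.08]
```

>>> apply_moves([
  {"linear": [0.025, 0.012, -0.002], "delta_rot": [0, 0, 0], "fingers": 255},
  {"linear": [0.055, 0.025, -0.002], "delta_rot": [0, 0, 0], "fingers": 255},
  {"linear": [0.085, 0.038, -0.002], "delta_rot": [0, 0, 0], "fingers": 255},
  {"linear": [0.105, 0.047, -0.002], "delta_rot": [0, 0, 0], "fingers": 255},
  {"linear": [0.117, 0.0505, -0.002], "delta_rot": [0, 0, 0], "fingers": 255},
  {"linear": [0.117, 0.0505, -0.002], "delta_rot": [0, 0, 0], "fingers": 255},
  {"linear": [0.117, 0.0505, -0.002], "delta_rot": [0, 0, 0], "fingers": 255},
  {"linear": [0.117, 0.0505, -0.002], "delta_rot": [0, 0, 0], "fingers": 255},
])

```text
time: 16.45
tool_pos: [0.6301, 0.042, 0.1845]
tool_rot: [-0.0, 0.688, 0.726, -0.0]
contact_force: [-0.2, -0.2, -1.0]
gripper_width: 0.11
```

```bash
python3 go.py 0.63 .049 .088 3.2
```

```text
t 16.45 pos [0.6301 0.042  0.1845] yaw 3.13 F [-0.2 -0.2 -1. ] w 0.11 q6 -0.11
lin [0.0071 0.0003 0.0965] rot [-0.04  0.02 -0.07]
```

>>> apply_moves([
  {"linear": [0.005, 0, 0.01], "delta_rot": [0, 0, 0], "fingers": 255},
  {"linear": [0.007, 0, 0.03], "delta_rot": [0, 0, 0], "fingers": 255},
  {"linear": [0.007, 0, 0.05], "delta_rot": [0, 0, 0], "fingers": 255},
  {"linear": [0.007, 0, 0.07], "delta_rot": [0, 0, 0], "fingers": 255},
  {"linear": [0.007, 0, 0.085], "delta_rot": [0, 0, 0], "fingers": 255},
  {"linear": [0.007, 0, 0.092], "delta_rot": [0, 0, 0], "fingers": 255},
  {"linear": [0.007, 0, 0.095], "delta_rot": [0, 0, 0], "fingers": 255},
  {"linear": [0.007, 0, 0.095], "delta_rot": [0, 0, 0], "fingers": 255},
])

```text
time: 17.25
tool_pos: [0.6303, 0.0498, 0.0899]
tool_rot: [0.0, 0.687, 0.726, 0.0]
contact_force: [-0.8, 0.1, -0.1]
gripper_width: 0.108
```

```bash
python3 - <<'E'
from h import *
for i in range(3): im=crop("side",(300,170,370,225),11,"s15")
import go; go.to((.63,.049,.088),3.2)
print(((proj("side",[[.63,.049,.05]])-[300,170])*11+5))
z=state()['tool_pos'][2]-.037
for r in ((.6292,.0485),):  # side-camera row4: (.5613,.0447)+68mm
  print([((proj("side",st(r,dx,-.045,z+.022))-[300,170])*11+5).round(1) for dx in(-.028,.028)],((proj("side",st(r,-.028,.045,z+.022))-[300,170])*11+5).round(1))
  print([((proj("side",st(r,dx,-.045,z+.014))-[300,170])*11+5).round(1) for dx in(-.028,.028)])
E
```

```text
t 17.4 pos [0.631  0.0499 0.0911] yaw 3.19 F [-0.3 -0.3 -1.5] w 0.109 q6 -0.09
lin [-0.0008 -0.0011  0.0031] rot [ 0.12  0.01 -0.01]
[[451.73988568 294.78027586]]
[array([[395.4, 373.7]]), array([[600. , 336.2]])] [[310.3 131.1]]
[array([[394.5, 393.6]]), array([[598.3, 356.1]])]
```

View pics/s15.png

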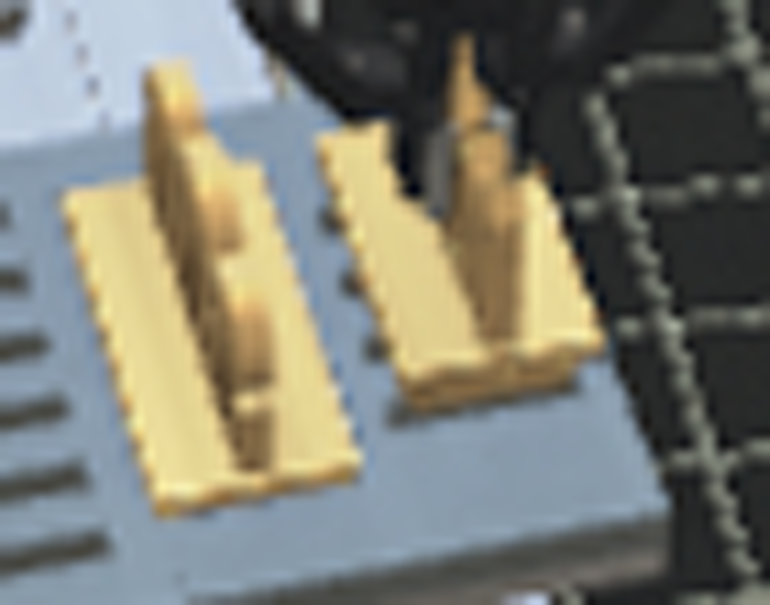

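>>> apply_moves([
  {"linear": [-0.0003, -0.0008, 0.002], "delta_rot": [0, 0, 0], "fingers": 255},
  {"linear": [-0.0003, -0.0008, 0.004], "delta_rot": [0, 0, 0], "fingers": 255},
  {"linear": [-0.0003, -0.0008, 0.005], "delta_rot": [0, 0, 0], "fingers": 255},
  {"linear": [-0.0003, -0.0008, 0.006], "delta_rot": [0, 0, 0], "fingers": 255},
  {"linear": [-0.0003, -0.0008, 0.007], "delta_rot": [0, 0, 0], "fingers": 255},
  {"linear": [-0.0003, -0.0008, 0.008], "delta_rot": [0, 0, 0], "fingers": 255},
  {"linear": [-0.0003, -0.0008, 0.009], "delta_rot": [0, 0, 0], "fingers": 255},
  {"linear": [-0.0003, -0.0008, 0.01], "delta_rot": [0, 0, 0], "fingers": 255},
])

```text
time: 18.2
tool_pos: [0.6293, 0.0495, 0.0797]
tool_rot: [-0.0, 0.687, 0.727, -0.0]
contact_force: [0.4, -0.3, -0.8]
gripper_width: 0.105
```

No contact at 5 mm in; continue down.

>>> apply_moves([
  {"linear": [0, 0, 0.002], "delta_rot": [0, 0, 0], "fingers": 255},
  {"linear": [0, 0, 0.004], "delta_rot": [0, 0, 0], "fingers": 255},
  {"linear": [0, 0, 0.006], "delta_rot": [0, 0, 0], "fingers": 255},
  {"linear": [0, 0, 0.007], "delta_rot": [0, 0, 0], "fingers": 255},
  {"linear": [0, 0, 0.008], "delta_rot": [0, 0, 0], "fingers": 255},
  {"linear": [0, 0, 0.009], "delta_rot": [0, 0, 0], "fingers": 255},
  {"linear": [0, 0, 0.0095], "delta_rot": [0, 0, 0], "fingers": 255},
  {"linear": [0, 0, 0.0095], "delta_rot": [0, 0, 0], "fingers": 255},
])

```text
time: 19.0
tool_pos: [0.6295, 0.0496, 0.0713]
tool_rot: [-0.0, 0.687, 0.727, -0.0]
contact_force: [-3.5, -0.5, 4.7]
gripper_width: 0.108
```

```bash
python3 go.py;python3 - <<'E'
from h import *
crop("side",(300,170,370,225),11,"s16")
E
```

```text
t 19.0 pos [0.6295 0.0496 0.0713] yaw 3.2 F [-3.5 -0.5  4.7] w 0.108 q6 -0.09
```

View pics/s16.png

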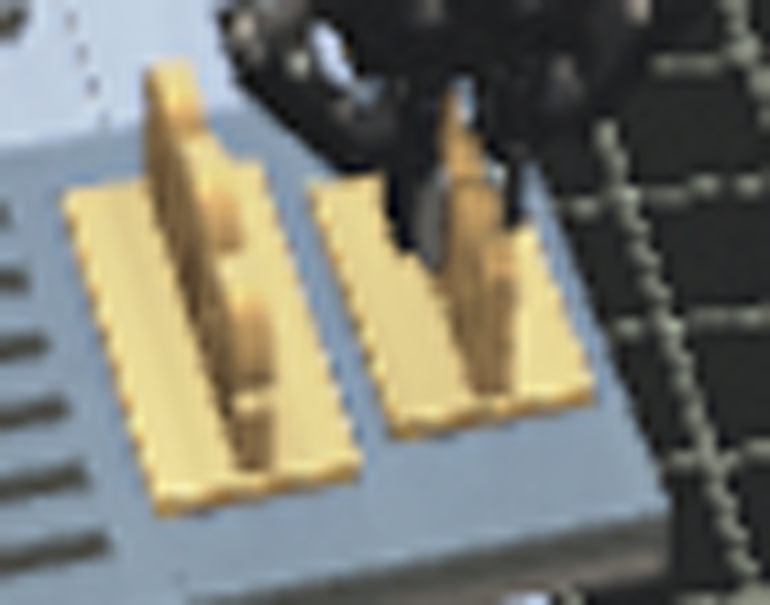

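Both are seated. Release and rise, moving toward the shutter with the top camera used for a clear check.

>>> apply_moves([
  {"linear": [0, 0, 0], "delta_rot": [0, 0, 0], "fingers": 200},
  {"linear": [0, 0, 0], "delta_rot": [0, 0, 0], "fingers": 165},
  {"linear": [0, 0, 0], "delta_rot": [0, 0, 0], "fingers": 150},
  {"linear": [0, 0, 0], "delta_rot": [0, 0, 0], "fingers": 150},
  {"linear": [0, 0, -0.02], "delta_rot": [0, 0, 0], "fingers": 150},
  {"linear": [0, 0, -0.05], "delta_rot": [0, 0, 0], "fingers": 150},
  {"linear": [0, 0, -0.09], "delta_rot": [0, 0, 0], "fingers": 150},
  {"linear": [0, 0, -0.12], "delta_rot": [0, 0, 0], "fingers": 150},
])

```text
time: 19.85
tool_pos: [0.6299, 0.0495, 0.1926]
tool_rot: [0.001, 0.687, 0.727, 0.001]
contact_force: [0.4, 0.5, 0.4]
gripper_width: 0.41
```

```bash
python3 go.py .381 .3 .18 3.2
```

```text
t 19.85 pos [0.6299 0.0495 0.1926] yaw 3.2 F [0.4 0.5 0.4] w 0.41 q6 -0.1
lin [ 0.264  -0.2346  0.0121] rot [ 0.11  0.01 -0.  ]
```

>>> apply_moves([
  {"linear": [0.02, -0.018, 0], "delta_rot": [0, 0, 0], "fingers": 255},
  {"linear": [0.05, -0.044, 0], "delta_rot": [0, 0, 0], "fingers": 255},
  {"linear": [0.085, -0.075, 0], "delta_rot": [0, 0, 0], "fingers": 255},
  {"linear": [0.12, -0.107, 0], "delta_rot": [0, 0, 0], "fingers": 255},
  {"linear": [0.155, -0.138, 0], "delta_rot": [0, 0, 0], "fingers": 255},
  {"linear": [0.19, -0.169, 0], "delta_rot": [0, 0, 0], "fingers": 255},
  {"linear": [0.22, -0.196, 0], "delta_rot": [0, 0, 0], "fingers": 255},
  {"linear": [0.25, -0.222, 0], "delta_rot": [0, 0, 0], "fingers": 255},
])

```text
time: 20.65
tool_pos: [0.3923, 0.2878, 0.1903]
tool_rot: [0.0, 0.687, 0.727, 0.0]
contact_force: [0.6, 1.1, 0.2]
gripper_width: 0.002
```

```bash
python3 - <<'E'
from h import *
crop("side",(230,110,380,240),5,"s17");im=crop("top",(190,155,360,290),4.5,"t17")
import go
E
python3 go.py .381 .301 .1 3.2
```

```text
t 20.75 pos [0.391  0.2892 0.1902] yaw 3.51 F [ 0.3 -1.1 -0.4] w 0.002 q6 0.42
lin [ 0.0123 -0.0092  0.0902] rot [-0.03 -0.07  0.31]
```

View pics/s17.png

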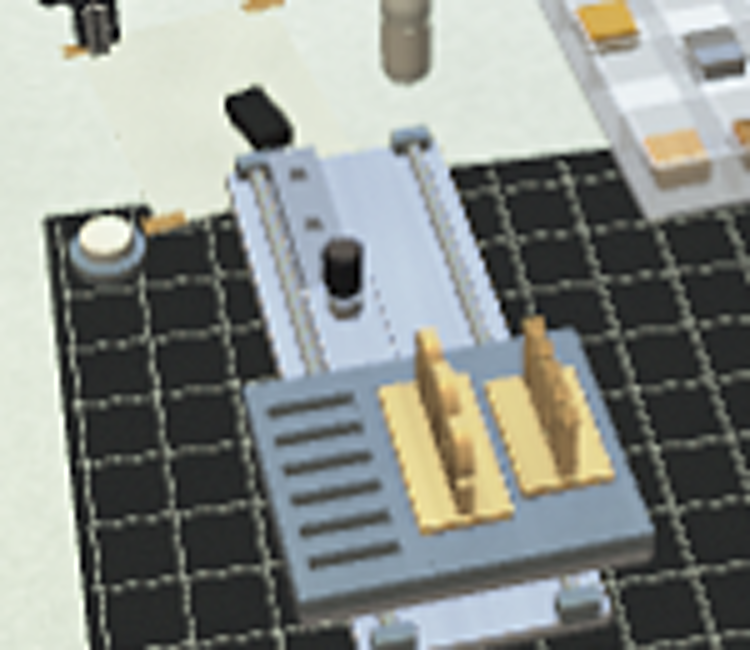

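View pics/t17.png

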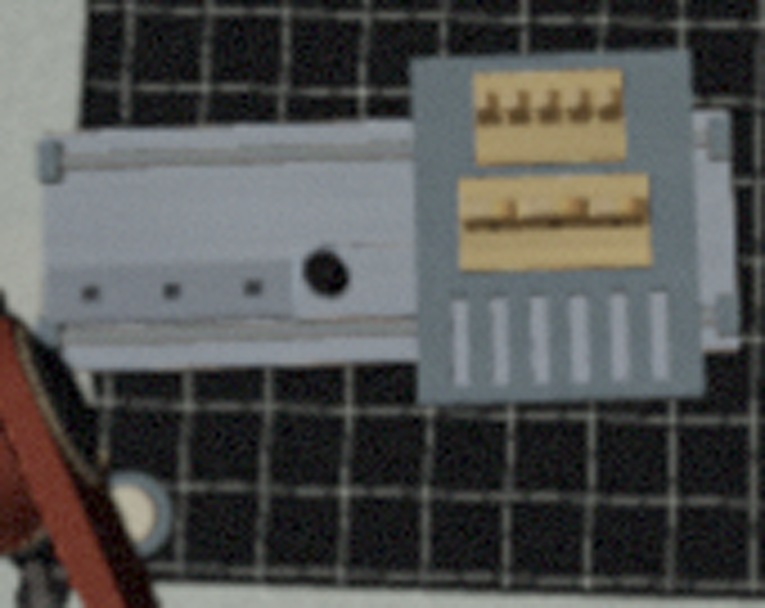

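```bash
python3 - <<'E'
from h import *
o=.4
print(tri(np.array((125,516))/4.5+[190,155]-o,np.array((106,236))/5+[230,110]-o))
print(tri(np.array((327,272))/4.5+[190,155]-o,np.array((342,249))/5+[230,110]-o))
E
python3 go.py .3815 .2995 .06 3.2
```

```text
(array([0.38058205, 0.30244395, 0.01801571]), array([0.00076434]))
(array([0.5224499, 0.1765521, 0.1008394]), array([0.0004681]))
t 20.75 pos [0.391  0.2892 0.1902] yaw 3.51 F [ 0.3 -1.1 -0.4] w 0.002 q6 0.42
lin [ 0.0107 -0.0088  0.1302] rot [-0.03 -0.07  0.31]
```

>>> apply_moves([
  {"linear": [0.006, -0.005, 0.02], "delta_rot": [0, 0, 0], "fingers": 255},
  {"linear": [0.0115, -0.009, 0.05], "delta_rot": [0, 0, 0], "fingers": 255},
  {"linear": [0.0115, -0.009, 0.09], "delta_rot": [0, 0, 0], "fingers": 255},
  {"linear": [0.0115, -0.009, 0.12], "delta_rot": [0, 0, 0], "fingers": 255},
  {"linear": [0.0115, -0.009, 0.14], "delta_rot": [0, 0, 0], "fingers": 255},
  {"linear": [0.0115, -0.009, 0.145], "delta_rot": [0, 0, 0], "fingers": 255},
  {"linear": [0.0115, -0.009, 0.145], "delta_rot": [0, 0, 0], "fingers": 255},
  {"linear": [0.0115, -0.009, 0.145], "delta_rot": [0, 0, 0], "fingers": 255},
])

```text
time: 21.55
tool_pos: [0.3854, 0.2981, 0.0467]
tool_rot: [0.0, 0.687, 0.726, 0.001]
contact_force: [-0.5, -0.1, -0.3]
gripper_width: 0.0
```

```bash
python3 - <<'E'
from h import *
crop("side",(230,110,380,240),5,"s18");im=crop("top",(170,200,300,300),6,"t18")
E
python3 go.py .381 .301 .016 3.2
```

```text
t 21.65 pos [0.3855 0.2983 0.0471] yaw 3.19 F [ 0.9 -0.8  0.1] w 0.0 q6 0.45
lin [ 0.0029 -0.0045  0.0311] rot [ 0.17 -0.08 -0.01]
```

View pics/s18.png

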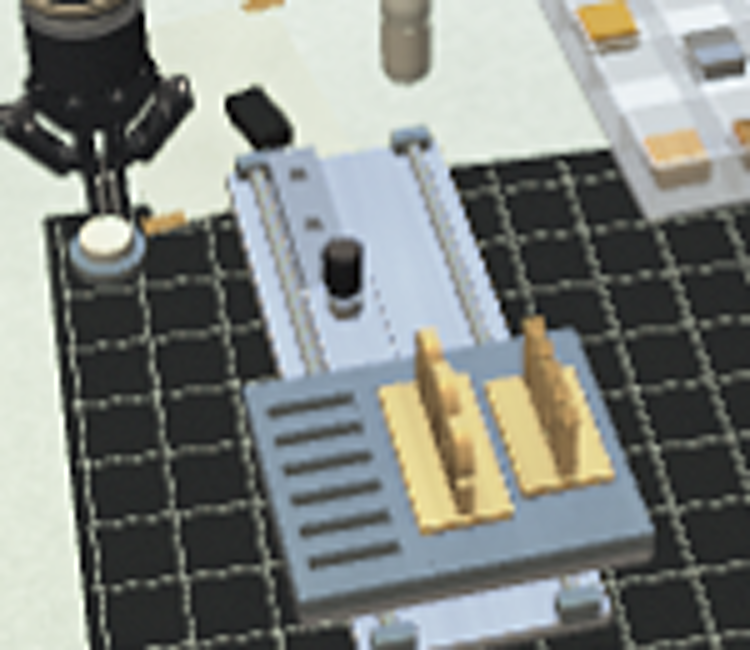

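>>> apply_moves([
  {"linear": [0.003, -0.0045, 0.01], "delta_rot": [0, 0, 0], "fingers": 255},
  {"linear": [0.003, -0.0045, 0.018], "delta_rot": [0, 0, 0], "fingers": 255},
  {"linear": [0.003, -0.0045, 0.022], "delta_rot": [0, 0, 0], "fingers": 255},
  {"linear": [0.003, -0.0045, 0.026], "delta_rot": [0, 0, 0], "fingers": 255},
  {"linear": [0.003, -0.0045, 0.029], "delta_rot": [0, 0, 0], "fingers": 255},
  {"linear": [0.003, -0.0045, 0.031], "delta_rot": [0, 0, 0], "fingers": 255},
  {"linear": [0.003, -0.0045, 0.031], "delta_rot": [0, 0, 0], "fingers": 255},
  {"linear": [0.003, -0.0045, 0.031], "delta_rot": [0, 0, 0], "fingers": 255},
])

```text
time: 22.45
tool_pos: [0.3789, 0.3004, 0.0158]
tool_rot: [-0.001, 0.687, 0.727, -0.002]
contact_force: [-8.9, -4.1, 16.9]
gripper_width: -0.0
```

```bash
python3 go.py;python3 - <<'E'
from h import *
crop("side",(230,110,380,240),5,"s19")
E
```

```text
t 22.45 pos [0.3789 0.3004 0.0158] yaw 3.21 F [-8.9 -4.1 16.9] w -0.0 q6 0.46
```

View pics/s19.png

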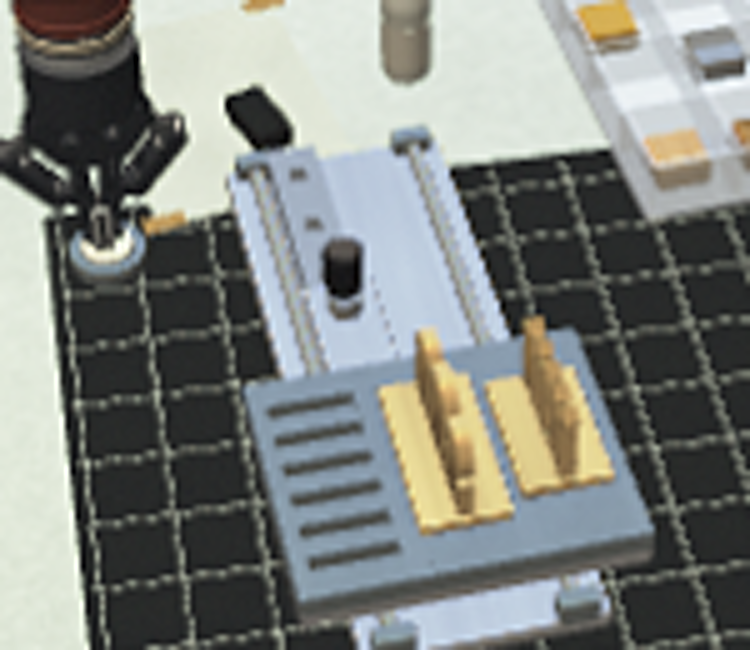

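>>> apply_moves([
  {"linear": [0, 0.001, -0.015], "delta_rot": [0, 0, 0], "fingers": 255},
  {"linear": [0, 0.001, -0.04], "delta_rot": [0, 0, 0], "fingers": 255},
  {"linear": [0, 0.001, -0.08], "delta_rot": [0, 0, 0], "fingers": 200},
  {"linear": [0, 0.001, -0.12], "delta_rot": [0, 0, 0], "fingers": 110},
  {"linear": [-0.02, 0.02, -0.135], "delta_rot": [0, 0, 0], "fingers": 110},
  {"linear": [-0.05, 0.05, -0.135], "delta_rot": [0, 0, 0], "fingers": 110},
  {"linear": [-0.08, 0.085, -0.135], "delta_rot": [0, 0, 0], "fingers": 110},
  {"linear": [-0.105, 0.12, -0.135], "delta_rot": [0, 0, 0], "fingers": 110},
])

```text
time: 23.3
tool_pos: [0.5067, 0.201, 0.1496]
tool_rot: [0.001, 0.687, 0.727, 0.001]
contact_force: [0.3, 0.2, -0.5]
gripper_width: 0.565
```

```bash
python3 go.py .5222 .1764 .14 3.2
```

```text
t 23.3 pos [0.5067 0.201  0.1496] yaw 3.19 F [ 0.3  0.2 -0.5] w 0.565 q6 0.19
lin [-0.0254  0.0141  0.0096] rot [ 0.11  0.   -0.01]
```

>>> apply_moves([
  {"linear": [-0.01, 0.006, 0.005], "delta_rot": [0, 0, 0], "fingers": 110},
  {"linear": [-0.0225, 0.0125, 0.01], "delta_rot": [0, 0, 0], "fingers": 110},
  {"linear": [-0.0225, 0.0125, 0.01], "delta_rot": [0, 0, 0], "fingers": 110},
  {"linear": [-0.0225, 0.0125, 0.01], "delta_rot": [0, 0, 0], "fingers": 110},
  {"linear": [-0.0225, 0.0125, 0.01], "delta_rot": [0, 0, 0], "fingers": 110},
  {"linear": [-0.0225, 0.0125, 0.01], "delta_rot": [0, 0, 0], "fingers": 110},
  {"linear": [-0.0225, 0.0125, 0.01], "delta_rot": [0, 0, 0], "fingers": 110},
  {"linear": [-0.0225, 0.0125, 0.01], "delta_rot": [0, 0, 0], "fingers": 110},
])

```text
time: 24.1
tool_pos: [0.5188, 0.181, 0.1395]
tool_rot: [0.0, 0.687, 0.727, 0.0]
contact_force: [-0.8, 0.4, 0.7]
gripper_width: 0.574
```

```bash
python3 - <<'E'
from h import *
crop("side",(230,110,380,240),5,"s20")
E
python3 go.py .5222 .1764 .07 3.2
```

```text
t 24.15 pos [0.5188 0.1809 0.1395] yaw 3.23 F [ 0.7 -0.5  0.4] w 0.566 q6 0.14
lin [-0.0047  0.0031  0.0695] rot [ 0.02 -0.    0.03]
```

View pics/s20.png

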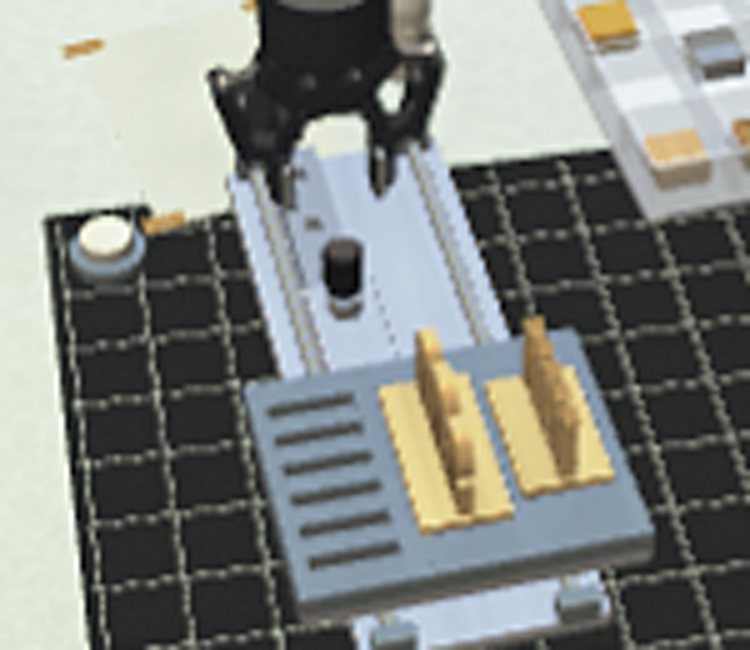

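>>> apply_moves([
  {"linear": [-0.0047, 0.0031, 0.005], "delta_rot": [0, 0, 0], "fingers": 110},
  {"linear": [-0.0047, 0.0031, 0.015], "delta_rot": [0, 0, 0], "fingers": 110},
  {"linear": [-0.0047, 0.0031, 0.03], "delta_rot": [0, 0, 0], "fingers": 110},
  {"linear": [-0.0047, 0.0031, 0.045], "delta_rot": [0, 0, 0], "fingers": 110},
  {"linear": [-0.0047, 0.0031, 0.058], "delta_rot": [0, 0, 0], "fingers": 110},
  {"linear": [-0.0047, 0.0031, 0.066], "delta_rot": [0, 0, 0], "fingers": 110},
  {"linear": [-0.0047, 0.0031, 0.0695], "delta_rot": [0, 0, 0], "fingers": 110},
  {"linear": [-0.0047, 0.0031, 0.0695], "delta_rot": [0, 0, 0], "fingers": 110},
])

```text
time: 24.95
tool_pos: [0.5219, 0.176, 0.0691]
tool_rot: [-0.0, 0.687, 0.727, -0.0]
contact_force: [-0.8, -0.3, 0.2]
gripper_width: 0.567
```

```bash
python3 - <<'E'
from h import *
crop("side",(260,110,350,190),8,"s21")
E
python3 go.py .5222 .1764 .07 3.2
```

```text
t 25.0 pos [0.5224 0.1761 0.0699] yaw 3.2 F [0.2 0.8 0. ] w 0.569 q6 0.13
lin [ 0.0003 -0.0002 -0.0001] rot [ 0.01 -0.   -0.  ]
```

View pics/s21.png

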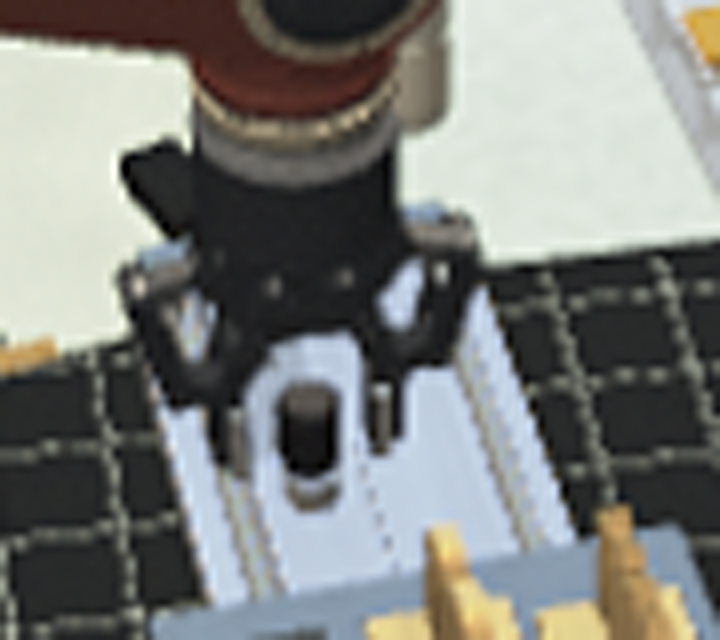

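Centred; close on the knob.

>>> apply_moves([
  {"linear": [0, 0, 0], "delta_rot": [0, 0, 0], "fingers": 140},
  {"linear": [0, 0, 0], "delta_rot": [0, 0, 0], "fingers": 170},
  {"linear": [0, 0, 0], "delta_rot": [0, 0, 0], "fingers": 200},
  {"linear": [0, 0, 0], "delta_rot": [0, 0, 0], "fingers": 230},
  {"linear": [0, 0, 0], "delta_rot": [0, 0, 0], "fingers": 255},
  {"linear": [0, 0, 0], "delta_rot": [0, 0, 0], "fingers": 255},
  {"linear": [0, 0, 0], "delta_rot": [0, 0, 0], "fingers": 255},
  {"linear": [0, 0, 0], "delta_rot": [0, 0, 0], "fingers": 255},
])

```text
time: 25.8
tool_pos: [0.5234, 0.1762, 0.0709]
tool_rot: [0.001, 0.687, 0.727, 0.001]
contact_force: [2.6, -0.4, 5.1]
gripper_width: 0.28
```

>>> apply_moves([
  {"linear": [0, 0, -0.002], "delta_rot": [0, 0, 0], "fingers": 255},
  {"linear": [0, 0, -0.005], "delta_rot": [0, 0, 0], "fingers": 255},
  {"linear": [0, 0, -0.008], "delta_rot": [0, 0, 0], "fingers": 255},
  {"linear": [0, 0, -0.011], "delta_rot": [0, 0, 0], "fingers": 255},
  {"linear": [0, 0, -0.0135], "delta_rot": [0, 0, 0], "fingers": 255},
  {"linear": [0, 0, -0.0135], "delta_rot": [0, 0, 0], "fingers": 255},
  {"linear": [0, 0, -0.0135], "delta_rot": [0, 0, 0], "fingers": 255},
  {"linear": [0, 0, -0.0135], "delta_rot": [0, 0, 0], "fingers": 255},
])

```text
time: 26.6
tool_pos: [0.5231, 0.1762, 0.0819]
tool_rot: [0.001, 0.687, 0.726, 0.001]
contact_force: [10.0, 1.6, -7.1]
gripper_width: 0.286
```

```bash
python3 go.py; python3 - <<'E'
from h import *
crop("side",(260,110,350,190),8,"s22")
E
```

```text
t 26.6 pos [0.5231 0.1762 0.0819] yaw 3.18 F [10.   1.6 -7.1] w 0.286 q6 0.13
```

View pics/s22.png

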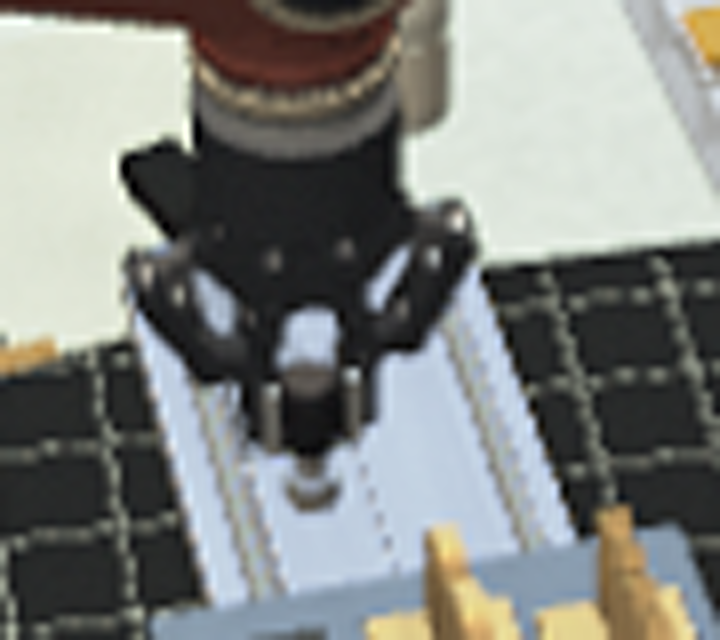

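>>> apply_moves([
  {"linear": [0, 0.0008, -0.0015], "delta_rot": [0, 0, 0], "fingers": 255},
  {"linear": [0.004, 0.0008, -0.0015], "delta_rot": [0, 0, 0], "fingers": 255},
  {"linear": [0.008, 0.0008, -0.0015], "delta_rot": [0, 0, 0], "fingers": 255},
  {"linear": [0.012, 0.0008, -0.0015], "delta_rot": [0, 0, 0], "fingers": 255},
  {"linear": [0.017, 0.0008, -0.0015], "delta_rot": [0, 0, 0], "fingers": 255},
  {"linear": [0.021, 0.0008, -0.0015], "delta_rot": [0, 0, 0], "fingers": 255},
  {"linear": [0.025, 0.0008, -0.0015], "delta_rot": [0, 0, 0], "fingers": 255},
  {"linear": [0.028, 0.0008, -0.0015], "delta_rot": [0, 0, 0], "fingers": 255},
])

```text
time: 27.45
tool_pos: [0.5214, 0.2034, 0.0826]
tool_rot: [0.001, 0.687, 0.727, -0.0]
contact_force: [8.6, -0.7, -7.0]
gripper_width: 0.28
```

```bash
python3 go.py; python3 - <<'E'
from h import *
crop("side",(230,110,380,240),5,"s23")
E
```

```text
t 27.45 pos [0.5214 0.2034 0.0826] yaw 3.19 F [ 8.6 -0.7 -7. ] w 0.28 q6 0.18
```

View pics/s23.png

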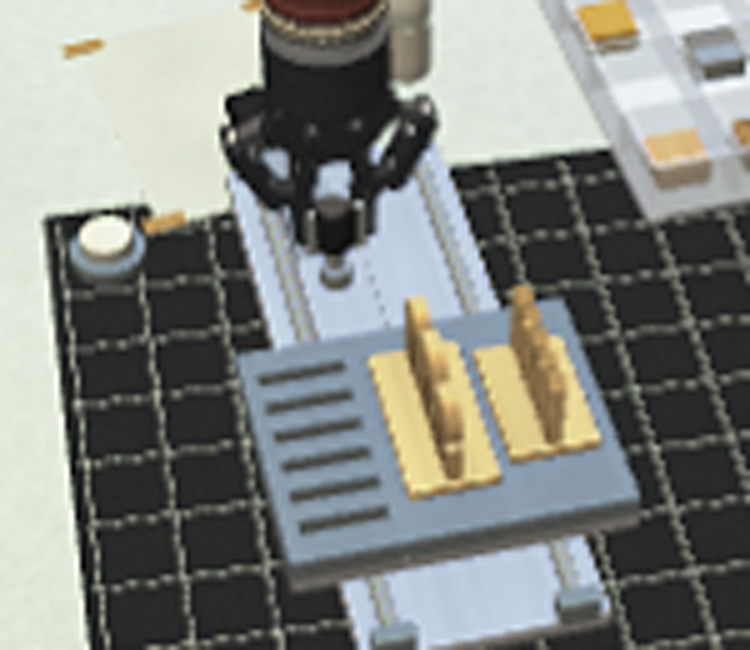

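>>> apply_moves([
  {"linear": [0.004, 0.0005, 0], "delta_rot": [0, 0, 0], "fingers": 255},
  {"linear": [0.008, 0.0005, 0], "delta_rot": [0, 0, 0], "fingers": 255},
  {"linear": [0.012, 0.0005, 0], "delta_rot": [0, 0, 0], "fingers": 255},
  {"linear": [0.016, 0.0005, 0], "delta_rot": [0, 0, 0], "fingers": 255},
  {"linear": [0.02, 0.0005, 0], "delta_rot": [0, 0, 0], "fingers": 255},
  {"linear": [0.022, 0.0005, 0], "delta_rot": [0, 0, 0], "fingers": 255},
  {"linear": [0.022, 0.0005, 0], "delta_rot": [0, 0, 0], "fingers": 255},
  {"linear": [0.022, 0.0005, 0], "delta_rot": [0, 0, 0], "fingers": 255},
])

```text
time: 28.3
tool_pos: [0.5201, 0.2255, 0.0823]
tool_rot: [0.0, 0.687, 0.727, -0.001]
contact_force: [6.2, 0.9, -7.9]
gripper_width: 0.286
```

```bash
python3 go.py; python3 - <<'E'
from h import *
for i in range(2):crop("side",(230,110,380,240),5,"s24")
E
python3 go.py
```

```text
t 28.3 pos [0.5201 0.2255 0.0823] yaw 3.2 F [ 6.2  0.9 -7.9] w 0.286 q6 0.22
t 28.4 pos [0.5201 0.2255 0.0823] yaw 3.19 F [ 7.   0.5 -7.5] w 0.281 q6 0.22
```

View pics/s24.png

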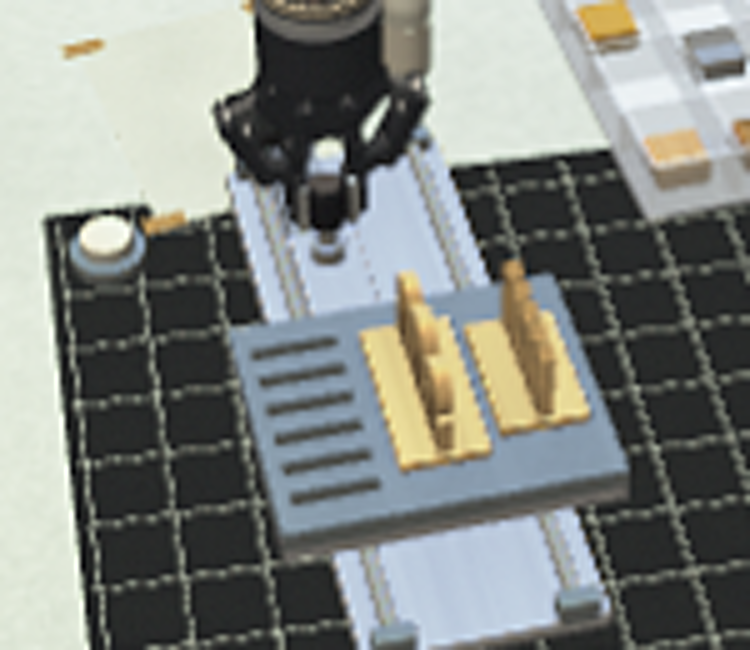

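>>> apply_moves([
  {"linear": [0.0006, 0.0005, 0], "delta_rot": [0, 0, 0], "fingers": 255},
  {"linear": [0.0006, 0.0005, 0.001], "delta_rot": [0, 0, 0], "fingers": 255},
  {"linear": [0.0006, 0.0005, 0.002], "delta_rot": [0, 0, 0], "fingers": 255},
  {"linear": [0.0006, 0.0005, 0.003], "delta_rot": [0, 0, 0], "fingers": 255},
  {"linear": [0.0006, 0.0005, 0.004], "delta_rot": [0, 0, 0], "fingers": 255},
  {"linear": [0.0006, 0.0005, 0.005], "delta_rot": [0, 0, 0], "fingers": 255},
  {"linear": [0.0006, 0.0005, 0.006], "delta_rot": [0, 0, 0], "fingers": 255},
  {"linear": [0.0006, 0.0005, 0.006], "delta_rot": [0, 0, 0], "fingers": 255},
])

```text
time: 29.2
tool_pos: [0.5203, 0.2266, 0.0782]
tool_rot: [-0.001, 0.687, 0.727, -0.001]
contact_force: [-0.3, -2.5, -7.0]
gripper_width: 0.279
```

```bash
python3 go.py
```

```text
t 29.2 pos [0.5203 0.2266 0.0782] yaw 3.2 F [-0.3 -2.5 -7. ] w 0.279 q6 0.22
```

>>> apply_moves([
  {"linear": [0, 0, 0.001], "delta_rot": [0, 0, 0], "fingers": 255},
  {"linear": [0, 0, 0.002], "delta_rot": [0, 0, 0], "fingers": 255},
  {"linear": [0, 0, 0.003], "delta_rot": [0, 0, 0], "fingers": 255},
  {"linear": [0, 0, 0.004], "delta_rot": [0, 0, 0], "fingers": 255},
  {"linear": [0, 0, 0.005], "delta_rot": [0, 0, 0], "fingers": 255},
  {"linear": [0, 0, 0.006], "delta_rot": [0, 0, 0], "fingers": 255},
  {"linear": [0, 0, 0.006], "delta_rot": [0, 0, 0], "fingers": 255},
  {"linear": [0, 0, 0.006], "delta_rot": [0, 0, 0], "fingers": 255},
])

```text
time: 30.0
tool_pos: [0.5204, 0.2266, 0.0724]
tool_rot: [-0.001, 0.687, 0.727, -0.001]
contact_force: [-6.4, -1.6, -4.4]
gripper_width: 0.283
```

```bash
python3 go.py
```

```text
t 30.0 pos [0.5204 0.2266 0.0724] yaw 3.2 F [-6.4 -1.6 -4.4] w 0.283 q6 0.22
```

>>> apply_moves([
  {"linear": [0, 0, 0.001], "delta_rot": [0, 0, 0], "fingers": 255},
  {"linear": [0, 0, 0.001], "delta_rot": [0, 0, 0], "fingers": 200},
  {"linear": [0, 0, 0.001], "delta_rot": [0, 0, 0], "fingers": 150},
  {"linear": [0, 0, 0.001], "delta_rot": [0, 0, 0], "fingers": 110},
  {"linear": [0, 0, 0.001], "delta_rot": [0, 0, 0], "fingers": 110},
  {"linear": [0, 0, -0.015], "delta_rot": [0, 0, 0], "fingers": 110},
  {"linear": [0, 0, -0.04], "delta_rot": [0, 0, 0], "fingers": 110},
  {"linear": [0, 0, -0.075], "delta_rot": [0, 0, 0], "fingers": 110},
])

```text
time: 30.8
tool_pos: [0.5206, 0.2265, 0.1485]
tool_rot: [-0.0, 0.687, 0.727, -0.001]
contact_force: [1.0, 0.2, 0.5]
gripper_width: 0.565
```

```bash
python3 - <<'E'
from h import *
crop("side",(230,100,380,230),5,"s25")
E
python3 go.py .3825 .3015 .13 3.2
```

```text
t 30.85 pos [0.525  0.2279 0.1572] yaw 3.2 F [2.7 2.1 4. ] w 0.568 q6 0.22
lin [ 0.0814 -0.1385  0.0258] rot [ 0.64 -0.15 -0.  ]
```

View pics/s25.png

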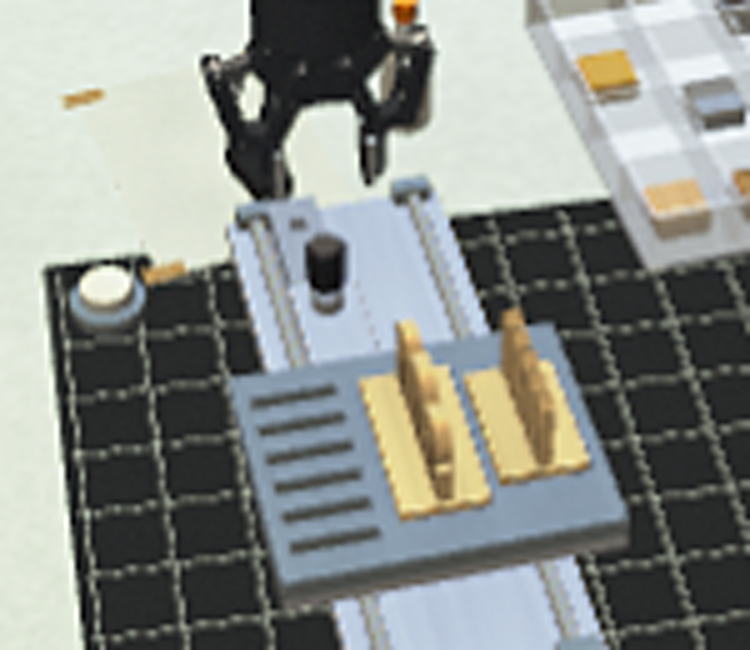

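```bash
python3 - <<'E'
from h import *
for z in(.1008,.1108): print((proj("side",[.5196,.2265,z])-[230,100]+.4)*5)
print((proj("side",[.5224,.1766,.1008])-[230,110]+.4)*5)
E
```

```text
[[325.84171862 244.88733322]]
[[325.30727365 233.06585484]]
[[342.43688957 248.88503903]]
```

>>> apply_moves([
  {"linear": [0.008, -0.014, 0.01], "delta_rot": [0, 0, 0], "fingers": 255},
  {"linear": [0.025, -0.04, 0.02], "delta_rot": [0, 0, 0], "fingers": 255},
  {"linear": [0.045, -0.075, 0.02], "delta_rot": [0, 0, 0], "fingers": 255},
  {"linear": [0.065, -0.11, 0.02], "delta_rot": [0, 0, 0], "fingers": 255},
  {"linear": [0.08, -0.136, 0.02], "delta_rot": [0, 0, 0], "fingers": 255},
  {"linear": [0.082, -0.14, 0.02], "delta_rot": [0, 0, 0], "fingers": 255},
  {"linear": [0.082, -0.14, 0.05], "delta_rot": [0, 0, 0], "fingers": 255},
  {"linear": [0.082, -0.14, 0.08], "delta_rot": [0, 0, 0], "fingers": 255},
])

```text
time: 31.65
tool_pos: [0.3793, 0.302, 0.0701]
tool_rot: [0.001, 0.687, 0.727, 0.003]
contact_force: [-0.1, 0.0, 0.4]
gripper_width: 0.001
```

```bash
python3 go.py .381 .301 .045 3.2;  python3 - <<'E'
from h import *
crop("top",(190,155,360,290),4.5,"t26")
E
```

```text
t 31.65 pos [0.3793 0.302  0.0701] yaw 3.23 F [-0.1  0.   0.4] w 0.001 q6 0.46
lin [-0.0012  0.0015  0.0251] rot [ 0.37 -0.16  0.03]
```

View pics/t26.png

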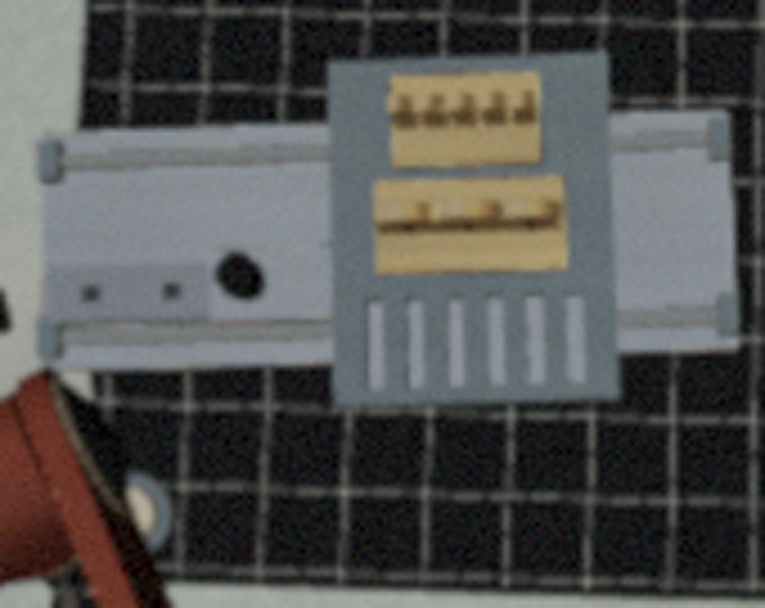

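>>> apply_moves([
  {"linear": [-0.001, 0.0015, 0.015], "delta_rot": [0, 0, 0], "fingers": 255},
  {"linear": [-0.001, 0.0015, 0.025], "delta_rot": [0, 0, 0], "fingers": 255},
  {"linear": [-0.001, 0.0015, 0.025], "delta_rot": [0, 0, 0], "fingers": 255},
  {"linear": [-0.001, 0.0015, 0.025], "delta_rot": [0, 0, 0], "fingers": 255},
  {"linear": [-0.001, 0.0015, 0.025], "delta_rot": [0, 0, 0], "fingers": 255},
  {"linear": [-0.001, 0.0015, 0.025], "delta_rot": [0, 0, 0], "fingers": 255},
  {"linear": [-0.001, 0.0015, 0.025], "delta_rot": [0, 0, 0], "fingers": 255},
  {"linear": [-0.001, 0.0015, 0.025], "delta_rot": [0, 0, 0], "fingers": 255},
])

```text
time: 32.5
tool_pos: [0.3786, 0.3, 0.0432]
tool_rot: [0.0, 0.687, 0.727, 0.0]
contact_force: [0.3, -0.2, 1.1]
gripper_width: 0.003
```

```bash
python3 go.py .381 .301 .016 3.2;  python3 - <<'E'
from h import *
crop("side",(230,100,380,230),5,"s27")
E
```

```text
t 32.5 pos [0.3786 0.3    0.0432] yaw 3.2 F [ 0.3 -0.2  1.1] w 0.003 q6 0.46
lin [0.0009 0.0024 0.0272] rot [ 0.03 -0.01 -0.  ]
```

View pics/s27.png

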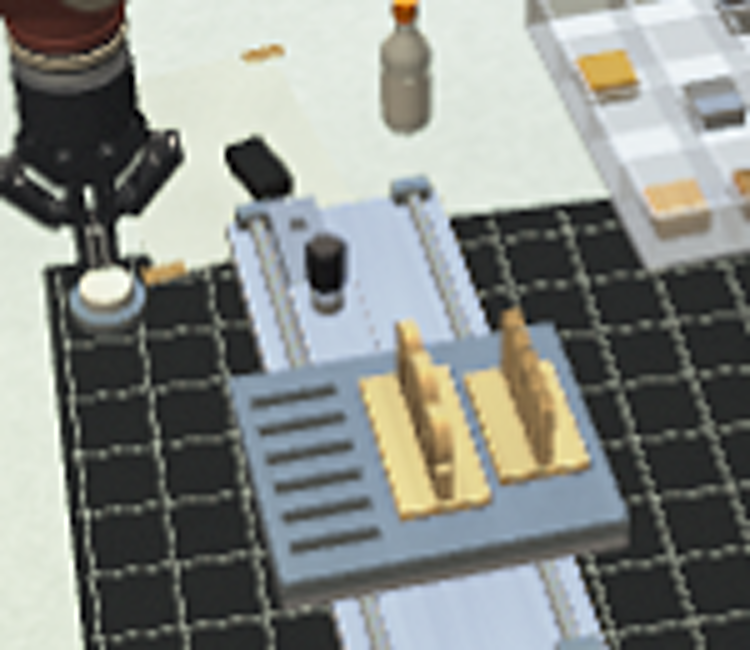

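>>> apply_moves([
  {"linear": [0.001, 0.002, 0.01], "delta_rot": [0, 0, 0], "fingers": 255},
  {"linear": [0.001, 0.002, 0.016], "delta_rot": [0, 0, 0], "fingers": 255},
  {"linear": [0.001, 0.002, 0.02], "delta_rot": [0, 0, 0], "fingers": 255},
  {"linear": [0.001, 0.002, 0.023], "delta_rot": [0, 0, 0], "fingers": 255},
  {"linear": [0.001, 0.002, 0.026], "delta_rot": [0, 0, 0], "fingers": 255},
  {"linear": [0.001, 0.002, 0.0275], "delta_rot": [0, 0, 0], "fingers": 255},
  {"linear": [0.001, 0.002, 0.0275], "delta_rot": [0, 0, 0], "fingers": 255},
  {"linear": [0.001, 0.002, 0.0275], "delta_rot": [0, 0, 0], "fingers": 255},
])

```text
time: 33.35
tool_pos: [0.38, 0.3007, 0.016]
tool_rot: [-0.0, 0.687, 0.727, -0.001]
contact_force: [-4.9, -3.6, 9.7]
gripper_width: -0.003
```

```bash
python3 go.py;  python3 - <<'E'
from h import *
crop("side",(230,100,380,230),5,"s28")
E
```

```text
t 33.35 pos [0.38   0.3007 0.016 ] yaw 3.21 F [-4.9 -3.6  9.7] w -0.003 q6 0.46
```

View pics/s28.png

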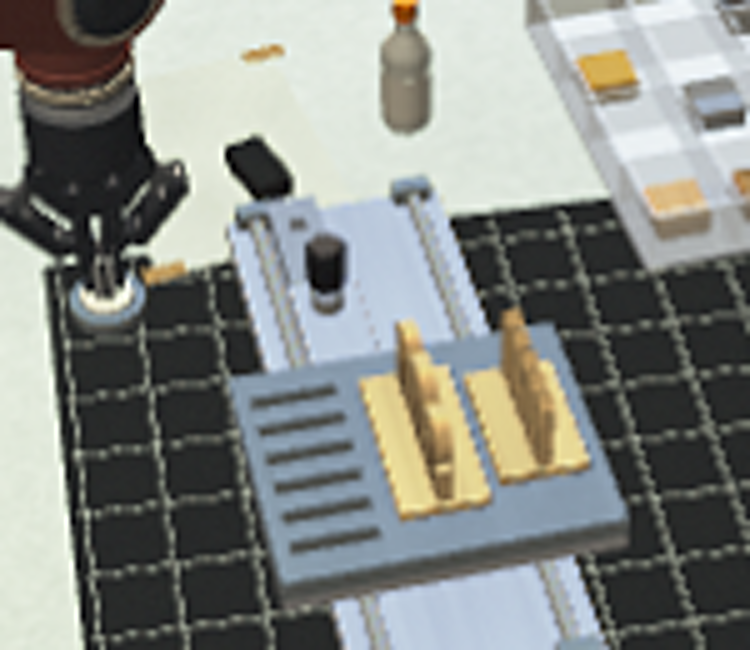

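>>> apply_moves([
  {"linear": [0, 0, -0.015], "delta_rot": [0, 0, 0], "fingers": 255},
  {"linear": [0, 0, -0.04], "delta_rot": [0, 0, 0], "fingers": 255},
  {"linear": [0, 0, -0.08], "delta_rot": [0, 0, 0], "fingers": 200},
  {"linear": [-0.005, 0.01, -0.115], "delta_rot": [0, 0, 0], "fingers": 110},
  {"linear": [-0.025, 0.04, -0.13], "delta_rot": [0, 0, 0], "fingers": 110},
  {"linear": [-0.05, 0.08, -0.13], "delta_rot": [0, 0, 0], "fingers": 110},
  {"linear": [-0.075, 0.12, -0.13], "delta_rot": [0, 0, 0], "fingers": 110},
  {"linear": [-0.082, 0.135, -0.13], "delta_rot": [0, 0, 0], "fingers": 110},
])

```text
time: 34.2
tool_pos: [0.5229, 0.2246, 0.1456]
tool_rot: [0.001, 0.688, 0.725, 0.001]
contact_force: [-0.8, 1.5, 0.5]
gripper_width: 0.567
```

>>> apply_moves([
  {"linear": [0, 0, 0], "delta_rot": [0, 0, 0], "fingers": 110},
  {"linear": [0, 0, 0], "delta_rot": [0, 0, 0], "fingers": 110},
  {"linear": [0, 0, 0], "delta_rot": [0, 0, 0], "fingers": 110},
  {"linear": [0, 0, 0.005], "delta_rot": [0, 0, 0], "fingers": 110},
  {"linear": [0, 0, 0.01], "delta_rot": [0, 0, 0], "fingers": 110},
  {"linear": [0, 0, 0.01], "delta_rot": [0, 0, 0], "fingers": 110},
  {"linear": [0, 0, 0.01], "delta_rot": [0, 0, 0], "fingers": 110},
  {"linear": [0, 0, 0.01], "delta_rot": [0, 0, 0], "fingers": 110},
])

```text
time: 35.0
tool_pos: [0.5197, 0.2267, 0.1354]
tool_rot: [0.0, 0.687, 0.727, 0.0]
contact_force: [-0.1, 0.1, -0.1]
gripper_width: 0.568
```

```bash
python3 go.py .5198 .2263 .07 3.2;  python3 - <<'E'
from h import *
crop("side",(230,100,380,230),5,"s29")
E
```

```text
t 35.0 pos [0.5197 0.2267 0.1354] yaw 3.21 F [-0.1  0.1 -0.1] w 0.568 q6 0.22
lin [-0.0004  0.0001  0.0654] rot [ 0.01 -0.    0.01]
```

View pics/s29.png

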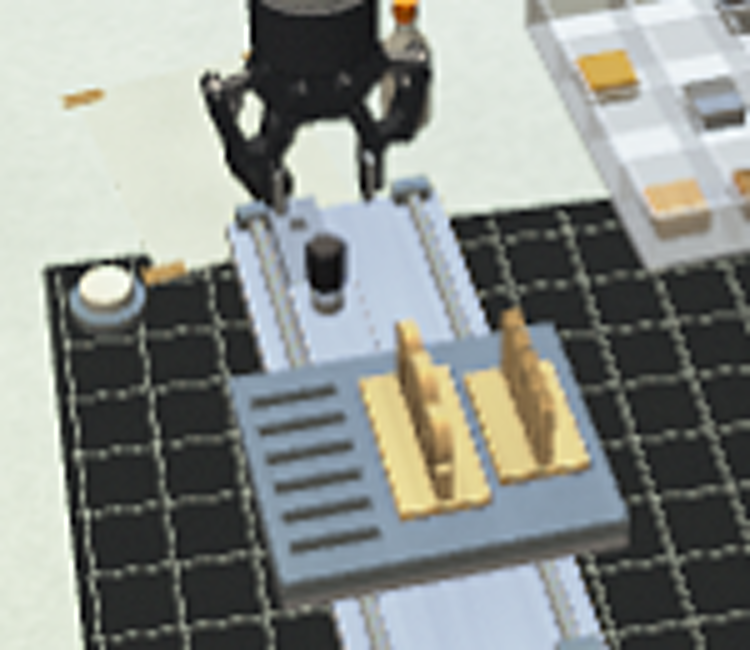

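Lined up; descend, grip, lift.

>>> apply_moves([
  {"linear": [-0.0003, 0, 0.01], "delta_rot": [0, 0, 0], "fingers": 110},
  {"linear": [-0.0003, 0, 0.025], "delta_rot": [0, 0, 0], "fingers": 110},
  {"linear": [-0.0003, 0, 0.04], "delta_rot": [0, 0, 0], "fingers": 110},
  {"linear": [-0.0003, 0, 0.053], "delta_rot": [0, 0, 0], "fingers": 110},
  {"linear": [-0.0003, 0, 0.061], "delta_rot": [0, 0, 0], "fingers": 110},
  {"linear": [-0.0003, 0, 0.0655], "delta_rot": [0, 0, 0], "fingers": 110},
  {"linear": [-0.0003, 0, 0.0655], "delta_rot": [0, 0, 0], "fingers": 110},
  {"linear": [-0.0003, 0, 0.0655], "delta_rot": [0, 0, 0], "fingers": 110},
])

```text
time: 35.85
tool_pos: [0.5201, 0.2264, 0.0702]
tool_rot: [0.0, 0.687, 0.727, 0.0]
contact_force: [0.4, 0.1, 0.4]
gripper_width: 0.566
```

>>> apply_moves([
  {"linear": [0, 0, 0], "delta_rot": [0, 0, 0], "fingers": 140},
  {"linear": [0, 0, 0], "delta_rot": [0, 0, 0], "fingers": 170},
  {"linear": [0, 0, 0], "delta_rot": [0, 0, 0], "fingers": 200},
  {"linear": [0, 0, 0], "delta_rot": [0, 0, 0], "fingers": 230},
  {"linear": [0, 0, 0], "delta_rot": [0, 0, 0], "fingers": 255},
  {"linear": [0, 0, 0], "delta_rot": [0, 0, 0], "fingers": 255},
  {"linear": [0, 0, 0], "delta_rot": [0, 0, 0], "fingers": 255},
  {"linear": [0, 0, 0], "delta_rot": [0, 0, 0], "fingers": 255},
])

```text
time: 36.65
tool_pos: [0.5203, 0.2265, 0.0707]
tool_rot: [0.0, 0.687, 0.727, 0.001]
contact_force: [-0.5, 0.4, 6.4]
gripper_width: 0.282
```

>>> apply_moves([
  {"linear": [0, 0, -0.002], "delta_rot": [0, 0, 0], "fingers": 255},
  {"linear": [0, 0, -0.005], "delta_rot": [0, 0, 0], "fingers": 255},
  {"linear": [0, 0, -0.008], "delta_rot": [0, 0, 0], "fingers": 255},
  {"linear": [0, 0, -0.011], "delta_rot": [0, 0, 0], "fingers": 255},
  {"linear": [0, 0, -0.0145], "delta_rot": [0, 0, 0], "fingers": 255},
  {"linear": [0, 0, -0.0145], "delta_rot": [0, 0, 0], "fingers": 255},
  {"linear": [0, 0, -0.0145], "delta_rot": [0, 0, 0], "fingers": 255},
  {"linear": [0, 0, -0.0145], "delta_rot": [0, 0, 0], "fingers": 255},
])

```text
time: 37.45
tool_pos: [0.5201, 0.2263, 0.0829]
tool_rot: [0.0, 0.687, 0.726, 0.001]
contact_force: [6.5, 2.2, -6.9]
gripper_width: 0.286
```

```bash
python3 go.py; python3 - <<'E'
from h import *
crop("side",(250,100,340,180),8,"s30")
E
```

```text
t 37.45 pos [0.5201 0.2263 0.0829] yaw 3.19 F [ 6.5  2.2 -6.9] w 0.286 q6 0.22
```

View pics/s30.png

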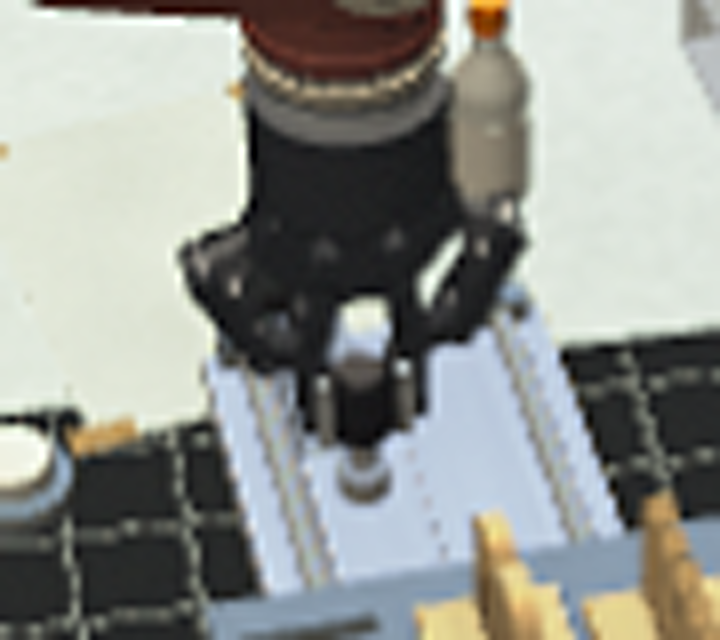

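```bash
python3 - <<'E'
from h import *
print(onz("top",[[160,180]],.1),onz("top",[[181,226]],.02))
E
```

```text
[[0.60874225 0.45315336 0.1       ]] [[0.49643543 0.41023285 0.02      ]]
```

>>> apply_moves([
  {"linear": [0.004, 0.0005, 0], "delta_rot": [0, 0, 0], "fingers": 255},
  {"linear": [0.008, 0.0005, 0], "delta_rot": [0, 0, 0], "fingers": 255},
  {"linear": [0.012, 0.0005, 0], "delta_rot": [0, 0, 0], "fingers": 255},
  {"linear": [0.016, 0.0005, 0], "delta_rot": [0, 0, 0], "fingers": 255},
  {"linear": [0.02, 0.0005, 0], "delta_rot": [0, 0, 0], "fingers": 255},
  {"linear": [0.024, 0.0005, 0], "delta_rot": [0, 0, 0], "fingers": 255},
  {"linear": [0.028, 0.0005, 0], "delta_rot": [0, 0, 0], "fingers": 255},
  {"linear": [0.03, 0.0005, 0], "delta_rot": [0, 0, 0], "fingers": 255},
])

```text
time: 38.3
tool_pos: [0.5183, 0.2555, 0.0823]
tool_rot: [0.0, 0.687, 0.727, -0.001]
contact_force: [4.4, -1.6, -8.1]
gripper_width: 0.282
```

```bash
python3 go.py; python3 - <<'E'
from h import *
crop("side",(230,90,380,220),5,"s31")
E
```

```text
t 38.3 pos [0.5183 0.2555 0.0823] yaw 3.2 F [ 4.4 -1.6 -8.1] w 0.282 q6 0.27
```

View pics/s31.png

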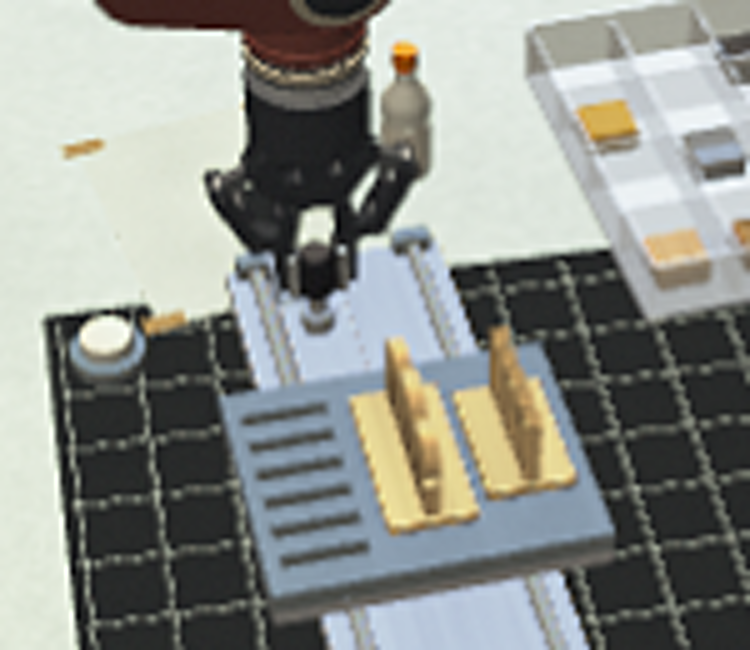

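>>> apply_moves([
  {"linear": [0.004, 0.0005, 0], "delta_rot": [0, 0, 0], "fingers": 255},
  {"linear": [0.008, 0.0005, 0], "delta_rot": [0, 0, 0], "fingers": 255},
  {"linear": [0.012, 0.0005, 0], "delta_rot": [0, 0, 0], "fingers": 255},
  {"linear": [0.016, 0.0005, 0], "delta_rot": [0, 0, 0], "fingers": 255},
  {"linear": [0.019, 0.0005, 0], "delta_rot": [0, 0, 0], "fingers": 255},
  {"linear": [0.0205, 0.0005, 0], "delta_rot": [0, 0, 0], "fingers": 255},
  {"linear": [0.0205, 0.0005, 0], "delta_rot": [0, 0, 0], "fingers": 255},
  {"linear": [0.0205, 0.0005, 0], "delta_rot": [0, 0, 0], "fingers": 255},
])

```text
time: 39.15
tool_pos: [0.5171, 0.2772, 0.084]
tool_rot: [-0.001, 0.687, 0.727, -0.0]
contact_force: [-1.1, 1.2, -8.2]
gripper_width: 0.283
```

```bash
python3 go.py .517 .2762 .082 3.2; python3 - <<'E'
from h import *
crop("side",(230,90,380,220),5,"s32")
E
```

```text
t 39.15 pos [0.5171 0.2772 0.084 ] yaw 3.2 F [-1.1  1.2 -8.2] w 0.283 q6 0.31
lin [-0.001  -0.0002  0.002 ] rot [-0.1  -0.04  0.  ]
```

View pics/s32.png

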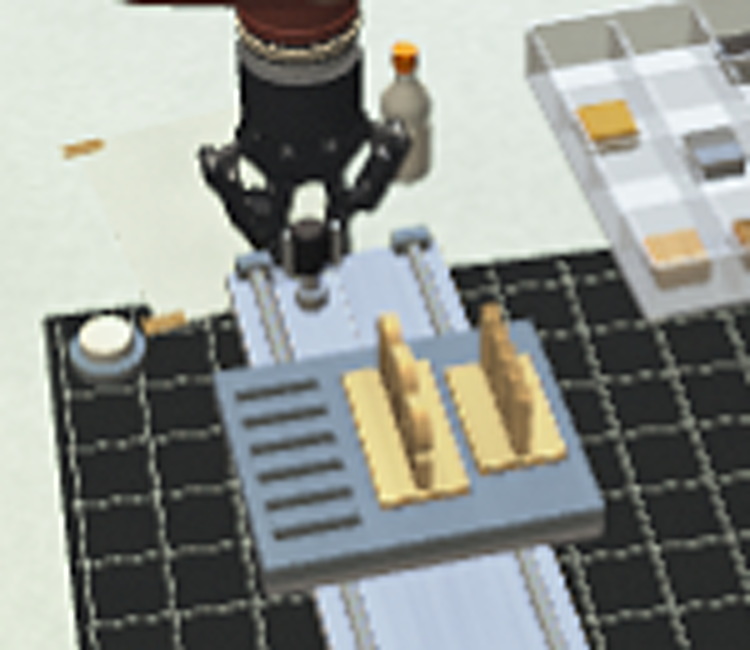

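>>> apply_moves([
  {"linear": [-0.0008, 0, 0], "delta_rot": [0, 0, 0], "fingers": 255},
  {"linear": [-0.0008, 0, 0.001], "delta_rot": [0, 0, 0], "fingers": 255},
  {"linear": [-0.0008, 0, 0.002], "delta_rot": [0, 0, 0], "fingers": 255},
  {"linear": [-0.0008, 0, 0.003], "delta_rot": [0, 0, 0], "fingers": 255},
  {"linear": [-0.0008, 0, 0.0045], "delta_rot": [0, 0, 0], "fingers": 255},
  {"linear": [-0.0008, 0, 0.006], "delta_rot": [0, 0, 0], "fingers": 255},
  {"linear": [-0.0008, 0, 0.007], "delta_rot": [0, 0, 0], "fingers": 255},
  {"linear": [-0.0008, 0, 0.007], "delta_rot": [0, 0, 0], "fingers": 255},
])

```text
time: 40.0
tool_pos: [0.5173, 0.2759, 0.077]
tool_rot: [-0.001, 0.687, 0.727, -0.001]
contact_force: [-4.2, 1.3, -5.5]
gripper_width: 0.279
```

```bash
python3 go.py
```

```text
t 40.0 pos [0.5173 0.2759 0.077 ] yaw 3.2 F [-4.2  1.3 -5.5] w 0.279 q6 0.31
```

>>> apply_moves([
  {"linear": [0, 0, 0.0015], "delta_rot": [0, 0, 0], "fingers": 255},
  {"linear": [0, 0, 0.003], "delta_rot": [0, 0, 0], "fingers": 255},
  {"linear": [0, 0, 0.0045], "delta_rot": [0, 0, 0], "fingers": 255},
  {"linear": [0, 0, 0.0058], "delta_rot": [0, 0, 0], "fingers": 255},
  {"linear": [0, 0, 0.0058], "delta_rot": [0, 0, 0], "fingers": 200},
  {"linear": [0, 0, 0.0058], "delta_rot": [0, 0, 0], "fingers": 150},
  {"linear": [0, 0, 0.0058], "delta_rot": [0, 0, 0], "fingers": 110},
  {"linear": [0, 0, 0.0058], "delta_rot": [0, 0, 0], "fingers": 110},
])

```text
time: 40.8
tool_pos: [0.5202, 0.2764, 0.0737]
tool_rot: [0.001, 0.687, 0.726, 0.002]
contact_force: [0.3, -0.5, 0.9]
gripper_width: 0.568
```

>>> apply_moves([
  {"linear": [0, 0, -0.005], "delta_rot": [0, 0, 0], "fingers": 110},
  {"linear": [0, 0, -0.025], "delta_rot": [0, 0, 0], "fingers": 110},
  {"linear": [0, 0, -0.05], "delta_rot": [0, 0, 0], "fingers": 110},
  {"linear": [0, 0, -0.075], "delta_rot": [0, 0, 0], "fingers": 110},
  {"linear": [0.008, -0.03, -0.075], "delta_rot": [0, 0, 0], "fingers": 180},
  {"linear": [0.016, -0.07, -0.075], "delta_rot": [0, 0, 0], "fingers": 255},
  {"linear": [0.025, -0.11, -0.075], "delta_rot": [0, 0, 0], "fingers": 255},
  {"linear": [0.03, -0.133, -0.065], "delta_rot": [0, 0, 0], "fingers": 255},
])

```text
time: 41.6
tool_pos: [0.3827, 0.2994, 0.1386]
tool_rot: [0.001, 0.687, 0.727, 0.002]
contact_force: [0.4, 0.3, 0.6]
gripper_width: -0.0
```

```bash
python3 go.py .381 .301 .045 3.2; python3 - <<'E'
from h import *
crop("side",(230,90,380,220),5,"s33");crop("top",(190,155,360,290),4.5,"t33")
for z in(.1008,.1108): print((proj("side",[.5168,.2764,z])-[230,90]+.4)*5)
E
```

```text
t 41.6 pos [0.3827 0.2994 0.1386] yaw 3.24 F [0.4 0.3 0.6] w -0.0 q6 0.45
lin [ 0.0015 -0.002   0.0936] rot [ 0.22 -0.11  0.04]
[[309.97361099 243.22775943]]
[[309.37951388 231.42330436]]
```

View pics/s33.png

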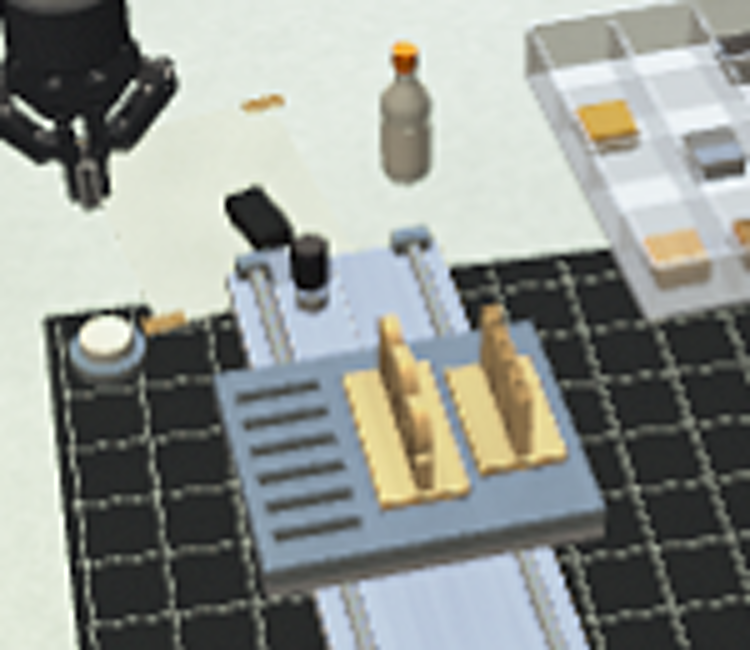

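View pics/t33.png

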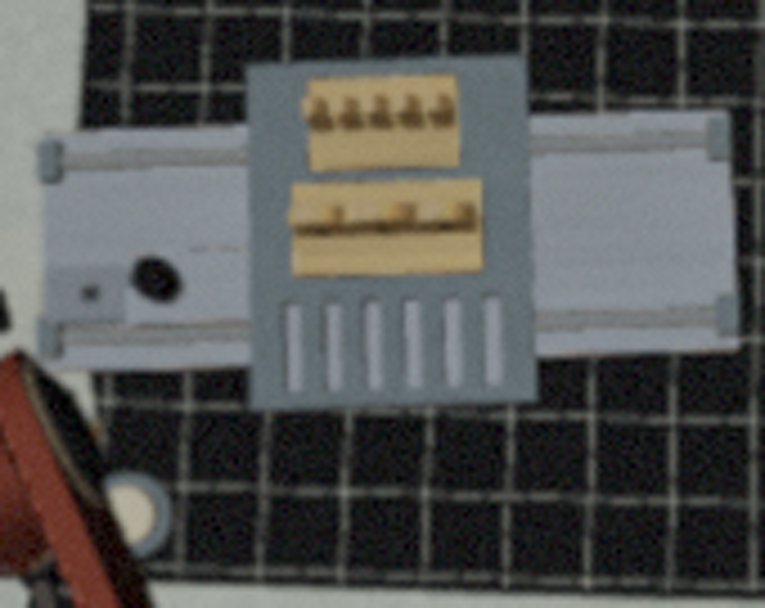

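>>> apply_moves([
  {"linear": [0.0015, -0.002, 0.02], "delta_rot": [0, 0, 0], "fingers": 255},
  {"linear": [0.0015, -0.002, 0.055], "delta_rot": [0, 0, 0], "fingers": 255},
  {"linear": [0.0015, -0.002, 0.08], "delta_rot": [0, 0, 0], "fingers": 255},
  {"linear": [0.0015, -0.002, 0.092], "delta_rot": [0, 0, 0], "fingers": 255},
  {"linear": [0.0015, -0.002, 0.092], "delta_rot": [0, 0, 0], "fingers": 255},
  {"linear": [0.0015, -0.002, 0.092], "delta_rot": [0, 0, 0], "fingers": 255},
  {"linear": [0.0015, -0.002, 0.092], "delta_rot": [0, 0, 0], "fingers": 255},
  {"linear": [0.0015, -0.002, 0.092], "delta_rot": [0, 0, 0], "fingers": 255},
])

```text
time: 42.5
tool_pos: [0.3826, 0.3005, 0.0461]
tool_rot: [0.0, 0.687, 0.727, 0.001]
contact_force: [0.7, 0.3, 0.5]
gripper_width: -0.003
```

```bash
python3 go.py .381 .301 .016 3.2
```

```text
t 42.5 pos [0.3826 0.3005 0.0461] yaw 3.19 F [0.7 0.3 0.5] w -0.003 q6 0.46
lin [ 0.0005 -0.0017  0.0301] rot [ 0.16 -0.07 -0.01]
```

>>> apply_moves([
  {"linear": [0.0005, -0.0015, 0.01], "delta_rot": [0, 0, 0], "fingers": 255},
  {"linear": [0.0005, -0.0015, 0.018], "delta_rot": [0, 0, 0], "fingers": 255},
  {"linear": [0.0005, -0.0015, 0.022], "delta_rot": [0, 0, 0], "fingers": 255},
  {"linear": [0.0005, -0.0015, 0.026], "delta_rot": [0, 0, 0], "fingers": 255},
  {"linear": [0.0005, -0.0015, 0.029], "delta_rot": [0, 0, 0], "fingers": 255},
  {"linear": [0.0005, -0.0015, 0.0305], "delta_rot": [0, 0, 0], "fingers": 255},
  {"linear": [0.0005, -0.0015, 0.0305], "delta_rot": [0, 0, 0], "fingers": 255},
  {"linear": [0.0005, -0.0015, 0.0305], "delta_rot": [0, 0, 0], "fingers": 255},
])

```text
time: 43.3
tool_pos: [0.3794, 0.3001, 0.0158]
tool_rot: [-0.0, 0.687, 0.727, -0.002]
contact_force: [-9.8, -4.6, 18.5]
gripper_width: 0.004
```

```bash
python3 go.py .517 .2762 .146 3.2;  python3 - <<'E'
from h import *
crop("side",(230,90,380,220),5,"s34")
E
```

```text
t 43.3 pos [0.3794 0.3001 0.0158] yaw 3.22 F [-9.8 -4.6 18.5] w 0.004 q6 0.46
lin [-0.0318  0.1356 -0.1306] rot [-0.18  0.1   0.02]
```

View pics/s34.png

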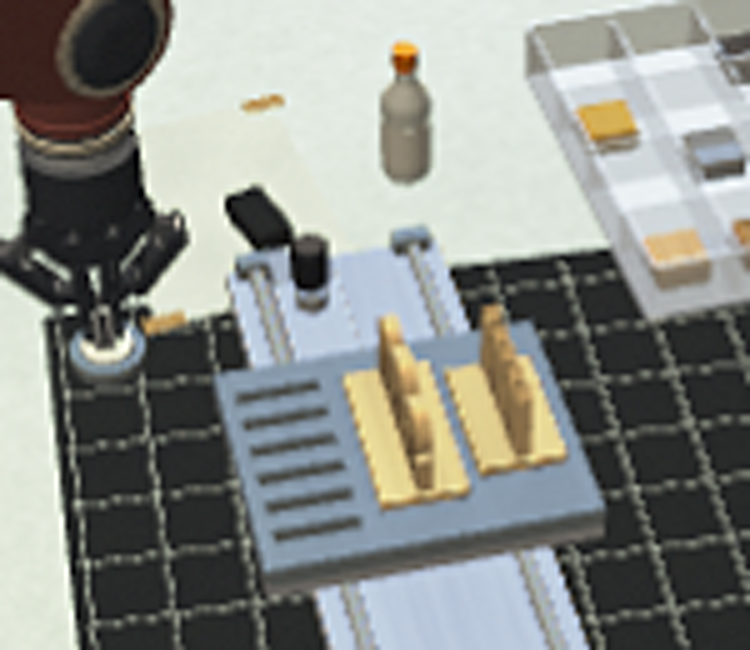

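Third frame pressed. Back to the knob.

>>> apply_moves([
  {"linear": [0, 0, -0.015], "delta_rot": [0, 0, 0], "fingers": 255},
  {"linear": [0, 0, -0.04], "delta_rot": [0, 0, 0], "fingers": 255},
  {"linear": [0, 0, -0.08], "delta_rot": [0, 0, 0], "fingers": 200},
  {"linear": [-0.002, 0.01, -0.115], "delta_rot": [0, 0, 0], "fingers": 110},
  {"linear": [-0.01, 0.04, -0.13], "delta_rot": [0, 0, 0], "fingers": 110},
  {"linear": [-0.02, 0.08, -0.13], "delta_rot": [0, 0, 0], "fingers": 110},
  {"linear": [-0.028, 0.12, -0.13], "delta_rot": [0, 0, 0], "fingers": 110},
  {"linear": [-0.032, 0.135, -0.13], "delta_rot": [0, 0, 0], "fingers": 110},
])

```text
time: 44.15
tool_pos: [0.5195, 0.2752, 0.1441]
tool_rot: [0.001, 0.688, 0.726, 0.001]
contact_force: [-1.3, -0.0, -0.9]
gripper_width: 0.568
```

>>> apply_moves([
  {"linear": [0, 0, 0], "delta_rot": [0, 0, 0], "fingers": 110},
  {"linear": [0, 0, 0], "delta_rot": [0, 0, 0], "fingers": 110},
  {"linear": [0, 0, 0], "delta_rot": [0, 0, 0], "fingers": 110},
  {"linear": [0, 0, 0.005], "delta_rot": [0, 0, 0], "fingers": 110},
  {"linear": [0, 0, 0.01], "delta_rot": [0, 0, 0], "fingers": 110},
  {"linear": [0, 0, 0.01], "delta_rot": [0, 0, 0], "fingers": 110},
  {"linear": [0, 0, 0.01], "delta_rot": [0, 0, 0], "fingers": 110},
  {"linear": [0, 0, 0.01], "delta_rot": [0, 0, 0], "fingers": 110},
])

```text
time: 44.95
tool_pos: [0.5164, 0.276, 0.1341]
tool_rot: [0.0, 0.687, 0.727, 0.0]
contact_force: [0.2, -0.2, 0.6]
gripper_width: 0.568
```

```bash
python3 go.py .517 .2762 .07 3.2;  python3 - <<'E'
from h import *
crop("side",(230,90,380,220),5,"s35")
E
```

```text
t 44.95 pos [0.5164 0.276  0.1341] yaw 3.21 F [ 0.2 -0.2  0.6] w 0.568 q6 0.31
lin [0.0002 0.0006 0.0641] rot [ 0.01 -0.    0.01]
```

View pics/s35.png

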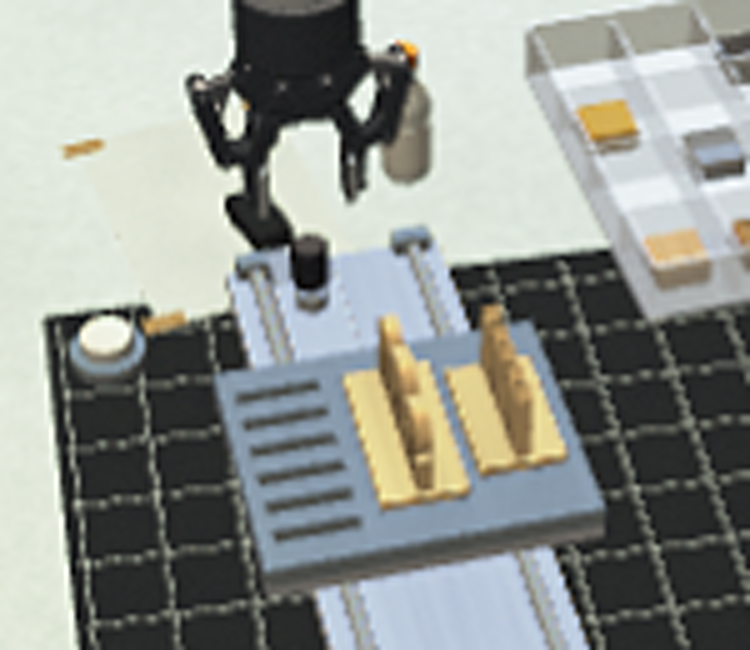

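>>> apply_moves([
  {"linear": [0.0002, 0.0005, 0.01], "delta_rot": [0, 0, 0], "fingers": 110},
  {"linear": [0.0002, 0.0005, 0.025], "delta_rot": [0, 0, 0], "fingers": 110},
  {"linear": [0.0002, 0.0005, 0.04], "delta_rot": [0, 0, 0], "fingers": 110},
  {"linear": [0.0002, 0.0005, 0.053], "delta_rot": [0, 0, 0], "fingers": 110},
  {"linear": [0.0002, 0.0005, 0.061], "delta_rot": [0, 0, 0], "fingers": 110},
  {"linear": [0.0002, 0.0005, 0.064], "delta_rot": [0, 0, 0], "fingers": 110},
  {"linear": [0.0002, 0.0005, 0.064], "delta_rot": [0, 0, 0], "fingers": 110},
  {"linear": [0.0002, 0.0005, 0.064], "delta_rot": [0, 0, 0], "fingers": 110},
])

```text
time: 45.8
tool_pos: [0.5175, 0.2763, 0.0706]
tool_rot: [0.0, 0.687, 0.727, 0.001]
contact_force: [0.2, -0.7, -0.6]
gripper_width: 0.571
```

>>> apply_moves([
  {"linear": [0, 0, 0], "delta_rot": [0, 0, 0], "fingers": 140},
  {"linear": [0, 0, 0], "delta_rot": [0, 0, 0], "fingers": 170},
  {"linear": [0, 0, 0], "delta_rot": [0, 0, 0], "fingers": 200},
  {"linear": [0, 0, 0], "delta_rot": [0, 0, 0], "fingers": 230},
  {"linear": [0, 0, 0], "delta_rot": [0, 0, 0], "fingers": 255},
  {"linear": [0, 0, 0], "delta_rot": [0, 0, 0], "fingers": 255},
  {"linear": [0, 0, 0], "delta_rot": [0, 0, 0], "fingers": 255},
  {"linear": [0, 0, 0], "delta_rot": [0, 0, 0], "fingers": 255},
])

```text
time: 46.6
tool_pos: [0.5172, 0.2763, 0.071]
tool_rot: [0.0, 0.687, 0.727, 0.0]
contact_force: [-2.7, -0.6, 4.9]
gripper_width: 0.288
```

>>> apply_moves([
  {"linear": [0, 0, -0.002], "delta_rot": [0, 0, 0], "fingers": 255},
  {"linear": [0, 0, -0.005], "delta_rot": [0, 0, 0], "fingers": 255},
  {"linear": [0, 0, -0.008], "delta_rot": [0, 0, 0], "fingers": 255},
  {"linear": [0, 0, -0.011], "delta_rot": [0, 0, 0], "fingers": 255},
  {"linear": [0, 0, -0.0145], "delta_rot": [0, 0, 0], "fingers": 255},
  {"linear": [0, 0, -0.0145], "delta_rot": [0, 0, 0], "fingers": 255},
  {"linear": [0, 0, -0.0145], "delta_rot": [0, 0, 0], "fingers": 255},
  {"linear": [0, 0, -0.0145], "delta_rot": [0, 0, 0], "fingers": 255},
])

```text
time: 47.4
tool_pos: [0.517, 0.276, 0.0842]
tool_rot: [0.0, 0.687, 0.727, 0.0]
contact_force: [4.3, 1.4, -8.3]
gripper_width: 0.284
```

```bash
python3 go.py; python3 - <<'E'
from h import *
crop("side",(250,90,340,170),8,"s36")
E
```

```text
t 47.4 pos [0.517  0.276  0.0842] yaw 3.19 F [ 4.3  1.4 -8.3] w 0.284 q6 0.31
```

View pics/s36.png

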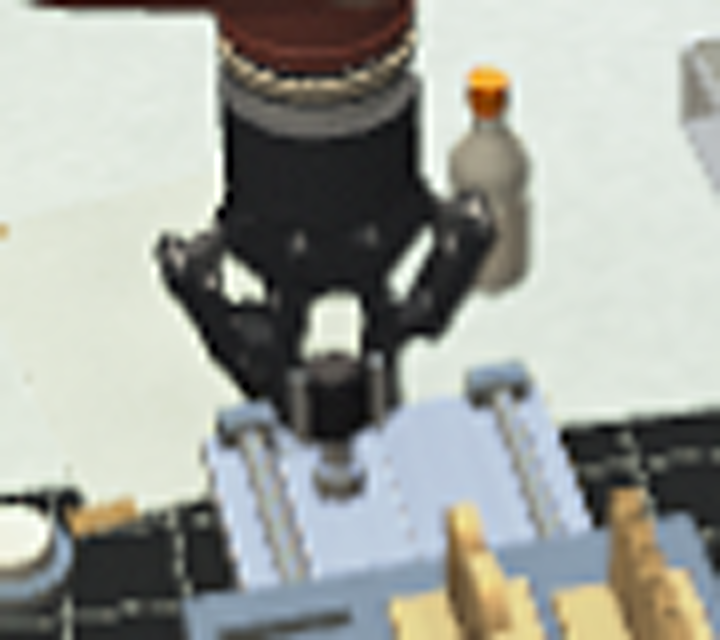

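Lifted. Slide back toward −stage y, 100 mm in stages.

>>> apply_moves([
  {"linear": [-0.004, 0, 0], "delta_rot": [0, 0, 0], "fingers": 255},
  {"linear": [-0.009, 0, 0], "delta_rot": [0, 0, 0], "fingers": 255},
  {"linear": [-0.014, 0, 0], "delta_rot": [0, 0, 0], "fingers": 255},
  {"linear": [-0.019, 0, 0], "delta_rot": [0, 0, 0], "fingers": 255},
  {"linear": [-0.024, 0, 0], "delta_rot": [0, 0, 0], "fingers": 255},
  {"linear": [-0.029, 0, 0], "delta_rot": [0, 0, 0], "fingers": 255},
  {"linear": [-0.034, 0, 0], "delta_rot": [0, 0, 0], "fingers": 255},
  {"linear": [-0.038, 0, 0], "delta_rot": [0, 0, 0], "fingers": 255},
])

```text
time: 48.25
tool_pos: [0.5193, 0.238, 0.0843]
tool_rot: [0.0, 0.687, 0.726, 0.0]
contact_force: [5.4, 2.9, -8.1]
gripper_width: 0.286
```

```bash
python3 go.py .5226 .1764 .084 3.2
```

```text
t 48.25 pos [0.5193 0.238  0.0843] yaw 3.19 F [ 5.4  2.9 -8.1] w 0.286 q6 0.24
lin [-0.0617 -0.0002  0.0003] rot [ 0.04 -0.02 -0.01]
```

>>> apply_moves([
  {"linear": [-0.005, 0, 0], "delta_rot": [0, 0, 0], "fingers": 255},
  {"linear": [-0.01, 0, 0], "delta_rot": [0, 0, 0], "fingers": 255},
  {"linear": [-0.015, 0, 0], "delta_rot": [0, 0, 0], "fingers": 255},
  {"linear": [-0.02, 0, 0], "delta_rot": [0, 0, 0], "fingers": 255},
  {"linear": [-0.025, 0, 0], "delta_rot": [0, 0, 0], "fingers": 255},
  {"linear": [-0.03, 0, 0], "delta_rot": [0, 0, 0], "fingers": 255},
  {"linear": [-0.035, 0, 0], "delta_rot": [0, 0, 0], "fingers": 255},
  {"linear": [-0.04, 0, 0], "delta_rot": [0, 0, 0], "fingers": 255},
])

```text
time: 49.05
tool_pos: [0.5218, 0.1983, 0.0845]
tool_rot: [0.0, 0.687, 0.727, 0.001]
contact_force: [6.4, 2.6, -7.7]
gripper_width: 0.281
```

```bash
python3 go.py .5226 .1764 .084 3.2; python3 - <<'E'
from h import *
crop("side",(230,90,380,220),5,"s37")
E
```

```text
t 49.05 pos [0.5218 0.1983 0.0845] yaw 3.19 F [ 6.4  2.6 -7.7] w 0.281 q6 0.17
lin [-0.0219 -0.0004  0.0005] rot [ 0.08 -0.04 -0.01]
```

View pics/s37.png

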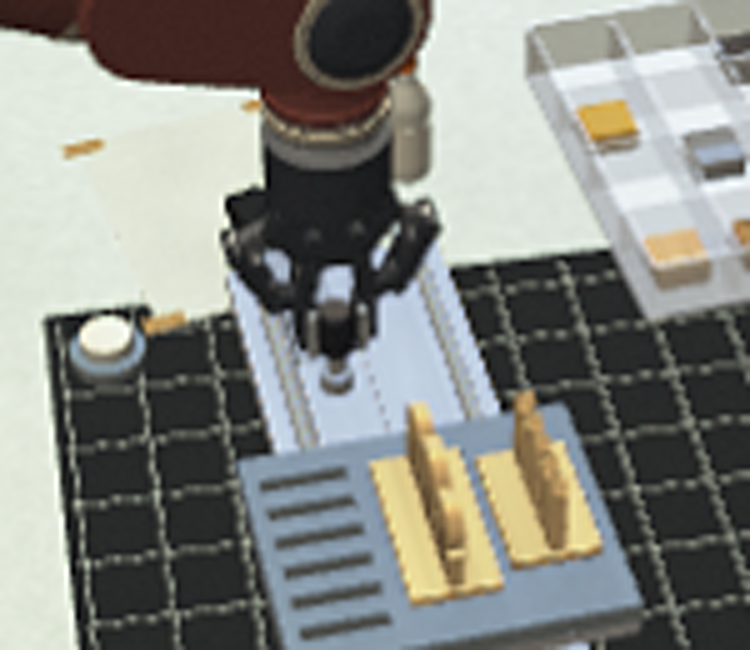

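>>> apply_moves([
  {"linear": [-0.005, 0, 0], "delta_rot": [0, 0, 0], "fingers": 255},
  {"linear": [-0.01, 0, 0], "delta_rot": [0, 0, 0], "fingers": 255},
  {"linear": [-0.015, 0, 0], "delta_rot": [0, 0, 0], "fingers": 255},
  {"linear": [-0.019, 0, 0], "delta_rot": [0, 0, 0], "fingers": 255},
  {"linear": [-0.0215, 0, 0], "delta_rot": [0, 0, 0], "fingers": 255},
  {"linear": [-0.0215, 0, 0], "delta_rot": [0, 0, 0], "fingers": 255},
  {"linear": [-0.0215, 0, 0], "delta_rot": [0, 0, 0], "fingers": 255},
  {"linear": [-0.0215, 0, 0], "delta_rot": [0, 0, 0], "fingers": 255},
])

```text
time: 49.9
tool_pos: [0.5232, 0.1764, 0.0846]
tool_rot: [0.001, 0.687, 0.727, 0.0]
contact_force: [6.5, -0.1, -8.8]
gripper_width: 0.287
```

```bash
python3 go.py .5226 .1764 .084 3.2
```

```text
t 49.9 pos [0.5232 0.1764 0.0846] yaw 3.19 F [ 6.5 -0.1 -8.8] w 0.287 q6 0.14
lin [ 0.     -0.0006  0.0006] rot [ 0.1   0.03 -0.01]
```

>>> apply_moves([
  {"linear": [0, 0, 0.001], "delta_rot": [0, 0, 0], "fingers": 255},
  {"linear": [0, 0, 0.002], "delta_rot": [0, 0, 0], "fingers": 255},
  {"linear": [0, 0, 0.003], "delta_rot": [0, 0, 0], "fingers": 255},
  {"linear": [0, 0, 0.004], "delta_rot": [0, 0, 0], "fingers": 255},
  {"linear": [0, 0, 0.005], "delta_rot": [0, 0, 0], "fingers": 255},
  {"linear": [0, 0, 0.006], "delta_rot": [0, 0, 0], "fingers": 255},
  {"linear": [0, 0, 0.0075], "delta_rot": [0, 0, 0], "fingers": 255},
  {"linear": [0, 0, 0.0075], "delta_rot": [0, 0, 0], "fingers": 255},
])

```text
time: 50.7
tool_pos: [0.5232, 0.1764, 0.0773]
tool_rot: [0.001, 0.687, 0.727, 0.0]
contact_force: [6.3, -0.6, -5.2]
gripper_width: 0.284
```

```bash
python3 go.py
```

```text
t 50.7 pos [0.5232 0.1764 0.0773] yaw 3.19 F [ 6.3 -0.6 -5.2] w 0.284 q6 0.14
```

Pin is in the hole (lift < 10 mm, spring force falling). Finish lowering and release.

>>> apply_moves([
  {"linear": [0, 0, 0.0015], "delta_rot": [0, 0, 0], "fingers": 255},
  {"linear": [0, 0, 0.003], "delta_rot": [0, 0, 0], "fingers": 255},
  {"linear": [0, 0, 0.0045], "delta_rot": [0, 0, 0], "fingers": 255},
  {"linear": [0, 0, 0.006], "delta_rot": [0, 0, 0], "fingers": 255},
  {"linear": [0, 0, 0.006], "delta_rot": [0, 0, 0], "fingers": 200},
  {"linear": [0, 0, 0.006], "delta_rot": [0, 0, 0], "fingers": 150},
  {"linear": [0, 0, 0.006], "delta_rot": [0, 0, 0], "fingers": 110},
  {"linear": [0, 0, 0.006], "delta_rot": [0, 0, 0], "fingers": 110},
])

```text
time: 51.5
tool_pos: [0.5223, 0.1769, 0.0714]
tool_rot: [-0.0, 0.687, 0.727, -0.0]
contact_force: [-0.7, -0.1, 0.6]
gripper_width: 0.569
```

>>> apply_moves([
  {"linear": [0, 0, -0.005], "delta_rot": [0, 0, 0], "fingers": 110},
  {"linear": [0, 0, -0.025], "delta_rot": [0, 0, 0], "fingers": 110},
  {"linear": [0, 0, -0.05], "delta_rot": [0, 0, 0], "fingers": 110},
  {"linear": [0, 0, -0.08], "delta_rot": [0, 0, 0], "fingers": 110},
  {"linear": [0.02, -0.03, -0.11], "delta_rot": [0, 0, 0], "fingers": 110},
  {"linear": [0.05, -0.06, -0.11], "delta_rot": [0, 0, 0], "fingers": 110},
  {"linear": [0.08, -0.09, -0.11], "delta_rot": [0, 0, 0], "fingers": 110},
  {"linear": [0.1, -0.11, -0.11], "delta_rot": [0, 0, 0], "fingers": 110},
])

```text
time: 52.3
tool_pos: [0.4053, 0.2718, 0.1819]
tool_rot: [-0.0, 0.687, 0.727, 0.0]
contact_force: [-0.7, 0.0, -0.3]
gripper_width: 0.567
```

>>> apply_moves([
  {"linear": [0, 0, 0], "delta_rot": [0, 0, 0], "fingers": 110},
  {"linear": [0, 0, 0], "delta_rot": [0, 0, 0], "fingers": 110},
  {"linear": [0, 0, 0], "delta_rot": [0, 0, 0], "fingers": 110},
  {"linear": [0, 0, 0], "delta_rot": [0, 0, 0], "fingers": 110},
  {"linear": [0, 0, 0], "delta_rot": [0, 0, 0], "fingers": 110},
  {"linear": [0, 0, 0], "delta_rot": [0, 0, 0], "fingers": 110},
  {"linear": [0, 0, 0], "delta_rot": [0, 0, 0], "fingers": 110},
  {"linear": [0, 0, 0], "delta_rot": [0, 0, 0], "fingers": 110},
])

```text
time: 53.1
tool_pos: [0.4072, 0.2703, 0.181]
tool_rot: [-0.0, 0.687, 0.726, -0.0]
contact_force: [-0.3, -1.1, -0.4]
gripper_width: 0.573
```

```bash
python3 go.py; python3 - <<'E'
from h import *
crop("side",(230,110,380,240),5,"s38");crop("top",(190,155,360,290),4.5,"t38")
E
```

```text
t 53.1 pos [0.4072 0.2703 0.181 ] yaw 3.18 F [-0.3 -1.1 -0.4] w 0.573 q6 0.38
```

View pics/s38.png

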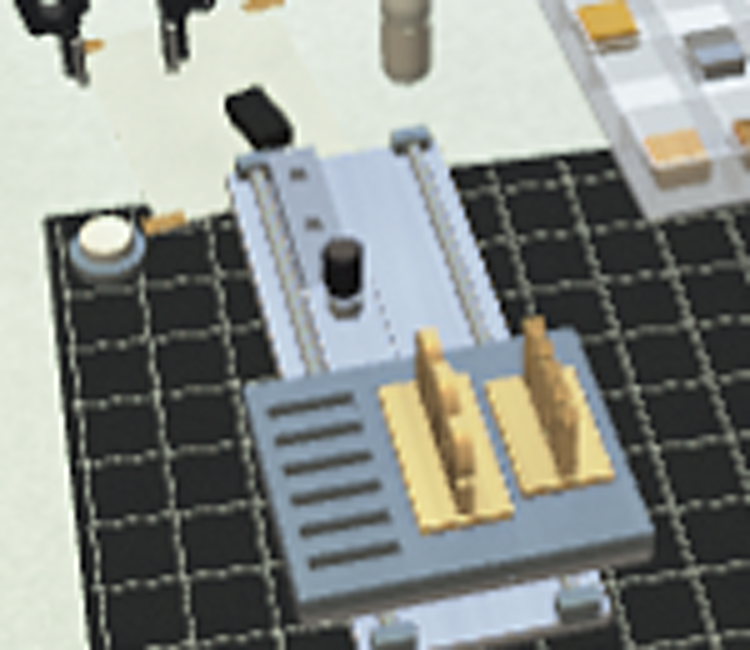

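View pics/t38.png

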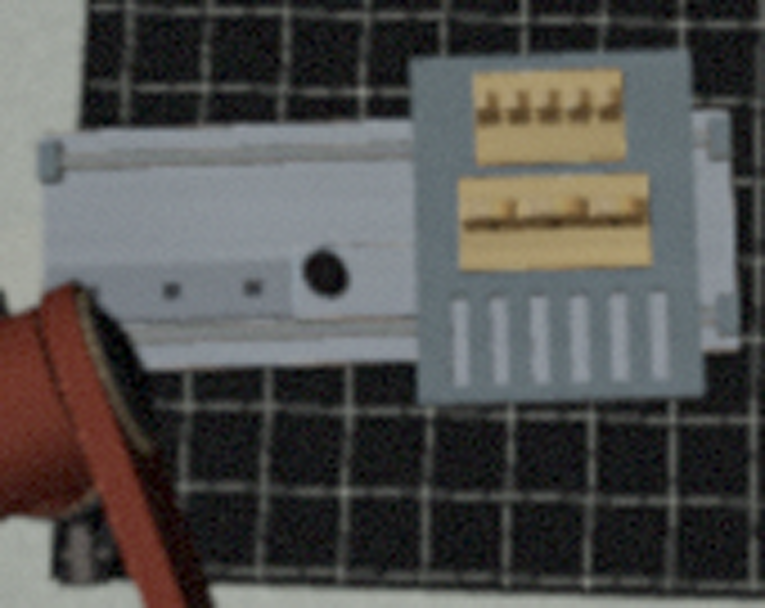

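```bash
python3 -c "
from plant import job_done
print(job_done())"
```

```text
the job is handed in; nothing more can be done
None
```

I ran the whole sequence and handed the job in at about 53 s on the robot's clock. No verdict was reported.

- **Set:** Only trees and fence were on the table; there was no street. Trees are fully down in row5 and fence in row4, and each touched bottom at about 5 N.
- **Frames:** I pressed the shutter at the first, second and third holes. Each time the button was at its bottom stop (fingertips at about 16 mm, 10–18 N) and the camera showed the knob down. The other two frames followed one-hole moves of the stage.
- **Return:** The stage is back in the first hole with the plunger in. The last pictures from both cameras match those from before the first frame: knob down, button up, both pieces upright in place, and the arm clear.
- **Disagreements:** The two cameras differed by about 2–3 mm in y. I lined up the pieces by comparing them with the slots within one camera, and the teeth went in without catching.
- **Not checked at the end:** I did not measure the other things on the table again. I saw none of them shift in the pictures taken during the run.
- **Disturbances:** I saw no knocked piece and no loosened grip.

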